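# Stroke the lantern drum round until its hole is on top, and stand the dowel in it

## Robot

A 7-joint arm with a two-finger parallel gripper is mounted at the origin on the work surface. World frame = base frame: x ahead of the robot, y to its left, z up, the work surface at z = 0. Lengths are in m, angles in rad, forces in N, time in s.
With the tool pointing down it reaches from about 0.4 to 0.875 m from the base axis. Payload 6.5 kg.
Tool frame: the origin (TCP) lies midway between the tips of the shut fingers; the grasp point (between the pads) lies 19 mm behind it; x points along the fingers, y is the direction in which the jaws open and shut, and the axes are right-handed (so a half turn about x gives the same grasp; the last joint's range is limited). The gripper opens to 85 mm and grips with 20 to 120 N. Pads are 22 mm wide; open, the fingers measure 114 mm over their backs; the gripper's body (76 mm by 85 mm) begins 54 mm behind the grasp point. The pads swing forward as they close: fully open they stand 13 mm farther back than shut.
Start: joints at [-1.416, 0.536, -0.004, 1.538, 0.003, 1.067, -0.071], TCP at [0.142, 0.634, 0.231] pointing down, gripper open.
Joint ranges: [-2.7, 2.7], [-0.37, 2.16], [-1.27, 1.26], [0.24, 2.4], [-1.31, 4.45], [0.19, 1.91], [-2.76, 2.76]. Speed limits (rad/s): [2.39, 2.39, 3.14, 3.14, 3.14, 3.14, 3.14].

## Interface

Orientations are given as a rotation vector (axis times angle).
In Python, from plant import bot gives the robot as it stands.
- The arm moves only by the tool move_arm, never from a script. Its argument "deltas" is a list of rows, each a list of 3 entries, a list of its own where there are three numbers: the opening, from 0 (shut) to 1 (fully open), then the shift along the tool's x, y, z in m, then the turn, a rotation vector about the tool's x, y, z in degrees. A call has 1 to 8 rows; each row shifts and turns the commanded pose from where the row before left it, along the tool's axes as they then stand; what a row does not reach is not made up. A row lasts 1/12 s, in which the tool goes at most 41.7 mm and 7.16 degrees, less where a joint would pass 70% of its speed; a pose out of reach is approached as far as the arm can. A call is refused whole if a number of a shift passes 0.0417 or a number of a turn 7.16, either way. A call with a gripper value outside its range is refused whole. The fingers move at their own pace and stop on an object; "newtons" is the grip in N (left out, the last holds). Time passes only in rows, so rows that do not move let the fingers close. It gives the time, the measured TCP pose, the force and the opening at its end, in the units of the state.
- bot.observe(): the state, without advancing time (a new reading comes with each control period).
- bot.snapshot(name): name is "scene" or "top" or "wrist"; returns the picture (480x640x3 uint8, red, green, blue); there is no depth.
- bot.calibration(name): a dict with "fx", "fy", "cx", "cy" (pixels), "distortion" ([k1, k2, p1, p2, k3] as OpenCV has them; the pictures are not rectified), "T" (4x4, takes a point from camera to world coordinates). Camera axes: x right, y up, looking along -z (the intrinsics and any distortion apply to the point x, -y, -z); pixel columns grow to the right and rows downward; lengths in m; the calibration is good to about 2 mm. A picture is of the moment at which its call begins: read the wrist's pose just before it. calibration takes no time and is no camera call; for the wrist camera it gives the pose at the moment of the call.
- bot.sign_off(): hands the job in, once; it reports no verdict.
The state is a dict: "time": time; "joints": joint angles; "joint_velocities": joint speeds; "joint_efforts": joint torques, N m; "position": TCP position; "tcp_rot": TCP orientation; "ft_force": force on the tool from outside, world axes, zero at the start; "torque": the same for the moment, N m; "opening": finger opening in m.
Only numpy, scipy, OpenCV 4.12 (cv2) and the standard library are available. Lean on these libraries where they do the work, as an engineer would, in place of code of your own. Each camera call takes 0.05 s, during which the arm holds its last target. There are 200 camera calls.

## Task

The brass lantern drum turns freely on its stand, and the one round hole in its belt is out of sight on the underside. Roll the drum round with light fingertip strokes on its rims (the brass dents under a hard push, about 22 N) until the hole faces straight up and take your fingers off it; only then fetch the wooden dowel from its block, stand it fully home in the hole without a hard push, and let go. Do not disturb the brass stars, the lantern base or the scriber.

Things in the scene. Friction and masses are not known exactly. Their poses are not given: they have to be found in the camera images.
- drum: Brass lantern drum, 101 mm long: two smooth round rims 120 mm in diameter, from 15.5 to 50.5 mm either side of the middle, and between them a ten-sided belt with flats 56 mm from its centre line. Origin: on the level axle, midway along. y: along the axle; z: from the axle towards the side with the hole. The rims run about 5 mm out of true, so their top rises and falls by up to 5 mm either way as the drum turns.
- bearing: The axle, a steel bar that carries the drum on springs; it does not turn. Origin: on the axle midway along, about 105 mm above the bench; y along it. Pressed down it yields 1 mm for 6 N. The drum turns on it without stops either way under a drag of 1 to 2 N at the rim and stays where it is left. Any push on the drum above 22 N dents it.
- stand: Fixed dark steel stand of the drum. Base 150 by 190 mm, 12 mm thick; its two side plates (outer faces 70 mm from the middle along y) end 126 mm above the bench, lower than the drum's top at about 165 mm. Origin: centre of its underside; y along the axle.
- hole (a point): Centre of the mouth of the drum's one hole, in the middle of one flat of the belt. The hole is 20 mm in diameter with a small chamfer and 26 mm deep with a flat floor. z axis: straight out of the hole, y axis: along the axle; the hole is on top when z points up. At the start it is somewhere underneath.
- dowel: Loose smooth round wooden dowel, 16 mm in diameter, 130 mm long, 30 g, standing upright in the block. Origin: centre of its lower end; z along the dowel, upwards.
- block: Fixed dark wooden block, 90 by 90 mm, 35 mm high, with one upright bore, 18 mm in diameter and 20 mm deep, in its middle, that holds the dowel. Origin: centre of its underside. It is to the left or to the right of the drum.
- star_a: Loose eight-pointed brass star, 59 mm across its points, 5 mm thick, lying flat; bystander. Origin: centre of its underside.
- star_b: Another such brass star; bystander.
- lantern_base: Loose hexagonal brass lantern base, 90 mm across flats, 22 mm high, stepped; bystander. Origin: centre of its underside.
- scriber: Loose steel scriber, 145 mm long, 9 mm thick, lying flat along its x axis, point to +x; bystander. Origin: underside, at the middle of its square 100 mm handle.
There are look-alikes about, which are no part of the job. Several things have the shape of the stand; the one meant has the colours described above.

How it is judged:
On the way, in this order (a step that is already met when the one before it is completed fails the run):
1. the hole has been brought to the top (within 10 degrees) and the drum let go and still, with the dowel still in its block (angle between hole's own z axis and vertical below 0.175 rad and contact force between anything else and drum below 0.1 N and angular speed of drum below 0.1 rad/s and horizontal distance between dowel and block below 0.01 m and height (world z) of dowel below 0.025 m), for 0.2 s.
2. the dowel stands fully home in the hole (z of dowel in the frame of hole below -0.02 m and horizontal distance between dowel and hole below 0.012 m and angle between hole's own z axis and vertical below 0.26 rad), for 0.2 s.
At the end, for the whole second after the job is handed in: The dowel is home in the drum's hole (its lower end at least 20 mm deep, within 12 mm sideways of the mouth's centre), the hole still faces up within 15 degrees, the dowel is released and everything is at rest (all of step 2 and contact force between the fingers and dowel below 0.1 N and linear speed of dowel below 0.02 m/s and angular speed of drum below 0.1 rad/s); the robot touches nothing.
It fails at once if the drum is pushed with more than 22 N, by the robot or through the dowel (contact force between anything else and drum above 22 N).
It fails at once if the star_a is moved more than 30 mm (distance of star_a from where it was at the start of the episode above 0.03 m).
It fails at once if the star_b is moved more than 30 mm (distance of star_b from where it was at the start of the episode above 0.03 m).
It fails at once if the lantern_base is moved more than 30 mm (distance of lantern_base from where it was at the start of the episode above 0.03 m).
It fails at once if the scriber is moved more than 30 mm (distance of scriber from where it was at the start of the episode above 0.03 m).
It also fails if it takes over 67 s, if anything falls off the work surface, if the arm or the gripper's body presses on something with over 40 N, if the wrist force passes 120 N, or if a joint passes its speed limit or range.

## Working session

There is one attempt and no reset: what is moved stays moved. The work goes in short steps, Python scripts to look and compute and a tool call to move; the robot and the scene stay as the last step left them, time stands still between calls to the robot, and variables do not carry over. Pictures are saved under pics/ and viewed, and the job is handed in when it is done.

Besides the shell and the picture viewer there is one more tool, called after "Request:" as name(argument=value, ...), one argument or row to a line, values as JSON. move_arm: Moves the arm, as the interface text tells. Its arguments: {"type":"object","properties":{"deltas":{"type":"array"},"newtons":{"type":"number"}},"required":["deltas"]}

```bash
mkdir -p pics; ls; python3 - <<'E'
from plant import bot
import cv2
s=bot.observe();print({k:s[k] for k in('time','position','tcp_rot','ft_force','opening')})
for n in("scene","top"):
    cv2.imwrite(f"pics/{n}0.png",bot.snapshot(n)[:,:,::-1])
    c=bot.calibration(n);print(n,c)
E
```

```text
pics
{'time': 0.0, 'position': array([0.14227289, 0.63360494, 0.23042606]), 'tcp_rot': array([ 0.17199306,  1.5638585 , -0.174679  ]), 'ft_force': array([ 0.10598327, -0.29386937,  0.00157175]), 'opening': 0.08516927263262888}
scene {'fx': 445.7649045315768, 'fy': 445.7649045315768, 'cx': 315.9499879036992, 'cy': 235.4892180951429, 'distortion': array([-0.06326011,  0.        ,  0.        ,  0.        ,  0.        ]), 'T': array([[ 0.41764948, -0.5539777 ,  0.72019277,  1.13580125],
       [ 0.90860144,  0.25157526, -0.33339662, -0.29856887],
       [ 0.00351161,  0.79361111,  0.60841521,  0.63939768],
       [ 0.        ,  0.        ,  0.        ,  1.        ]])}
top {'fx': 462.19915351873186, 'fy': 462.19915351873186, 'cx': 313.30361965579465, 'cy': 238.58356504852668, 'distortion': array([-0.02139058,  0.        ,  0.        ,  0.        ,  0.        ]), 'T': array([[-0.00671283,  0.98730818, -0.1586742 ,  0.38106504],
       [-0.99997385, -0.00620078,  0.00372194, -0.01904345],
       [ 0.0026908 ,  0.15869503,  0.98732398,  0.96526378],
       [ 0.        ,  0.        ,  0.        ,  1.        ]])}
```

View pics/scene0.png

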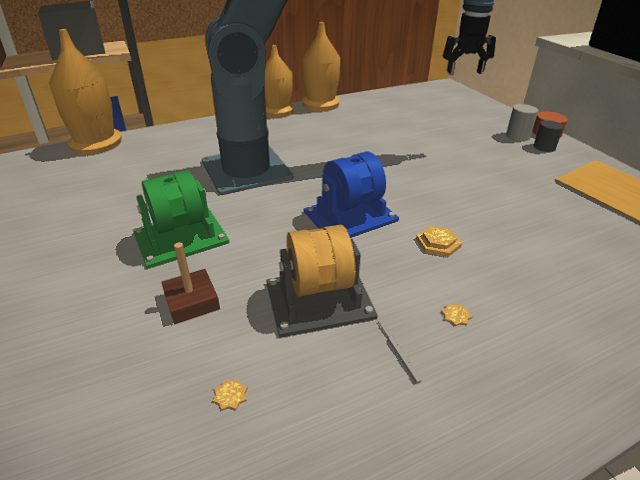

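View pics/top0.png

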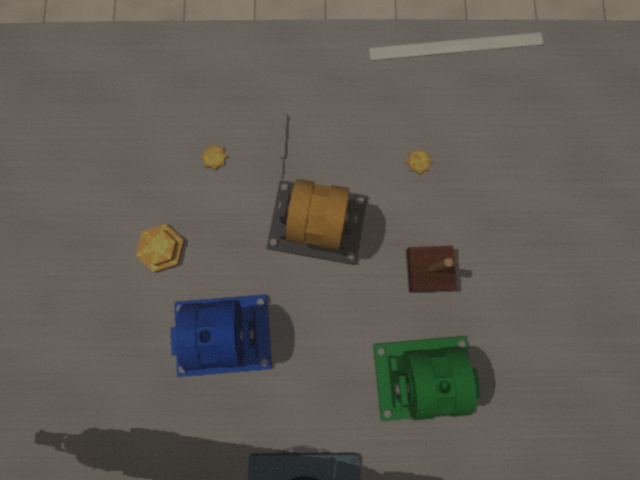

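The scene camera shows the brass drum on its dark stand at (320,265), the block with the dowel at (188,290), and the stars at (230,394) and (456,314). The base is at (438,240) and the scriber at (400,352). In the top view the stand's screws are at about (284,187), (362,201), (354,257) and (273,241). The block is at (432,269) with the dowel's top at (449,262).

```bash
cat > h.py <<'E'
from plant import bot
import cv2, numpy as np
from scipy.spatial.transform import Rotation as R
def ray(n,px,c=None):
    c=c or bot.calibration(n)
    K=np.array([[c['fx'],0,c['cx']],[0,c['fy'],c['cy']],[0,0,1]])
    p=cv2.undistortPoints(np.array(px,float).reshape(-1,1,2),K,c['distortion']).reshape(-1,2)
    d=np.c_[p[:,0],-p[:,1],-np.ones(len(p))]@c['T'][:3,:3].T
    return c['T'][:3,3],d
def plane(n,px,z,c=None):
    o,d=ray(n,px,c); return o+d*((z-o[2])/d[:,2])[:,None]
def proj(n,P,c=None):
    c=c or bot.calibration(n)
    q=(np.atleast_2d(P)-c['T'][:3,3])@c['T'][:3,:3]; q=q*[1,-1,-1]
    K=np.array([[c['fx'],0,c['cx']],[0,c['fy'],c['cy']],[0,0,1]])
    return cv2.projectPoints(q,np.zeros(3),np.zeros(3),K,c['distortion'])[0].reshape(-1,2)
def snap(n,f,crop=None,s=1):
    c=bot.calibration(n); im=bot.snapshot(n)[:,:,::-1]
    o=im if crop is None else im[crop[1]:crop[3],crop[0]:crop[2]]
    cv2.imwrite('pics/'+f,cv2.resize(o,None,fx=s,fy=s,interpolation=cv2.INTER_CUBIC)); return im,c
def st():
    s=bot.observe();r=R.from_rotvec(s['tcp_rot'])
    print('t',round(s['time'],2),'pos',s['position'].round(4),'F',np.round(s['ft_force'],1),'op',round(s['opening'],4));print(r.as_matrix().round(3));return s,r.as_matrix()
E
python3 - <<'E'
from h import *
s=plane('top',[(284,187),(362,201),(354,257),(273,241)],.013);print('screws',s.round(3),s.mean(0).round(4))
e=(s[1]-s[0]+s[2]-s[3]);print('yaw of axle (y)',np.degrees(np.arctan2(-(-e[0]),-e[1])), [np.linalg.norm(s[i]-s[i-1]).round(3) for i in range(4)])
e1=s[3]-s[0];print(e,e1)
b=plane('top',[(407,247),(455,246),(456,291),(408,292)],.035);print('block',b.round(3),b.mean(0))
print('dowel top',plane('top',[(449,262)],.145), plane('scene',[(179,245)],.145))
print('stars',plane('top',[(214,157),(419,161)],.005).round(3));print('base',plane('top',[(161,248)],.02).round(3));print('scr',plane('top',[(287,115),(283,178)],.005).round(3))
print('drum px',proj('top',[[s[:,0].mean(),s[:,1].mean(),.165]]),proj('scene',[[s[:,0].mean(),s[:,1].mean(),.165]]))
im=cv2.imread('pics/scene0.png');cv2.imwrite('pics/sc0.png',cv2.resize(im[200:350,220:420],None,fx=3.8,fy=3.8,interpolation=cv2.INTER_CUBIC))
im=cv2.imread('pics/top0.png');cv2.imwrite('pics/tc0.png',cv2.resize(im[160:300,250:470],None,fx=3.6,fy=3.6,interpolation=cv2.INTER_CUBIC))
st()
E
```

```text
screws [[ 0.646  0.039  0.013]
 [ 0.614 -0.126  0.013]
 [ 0.495 -0.107  0.013]
 [ 0.53   0.061  0.013]] [ 0.571  -0.0332  0.013 ]
yaw of axle (y) -11.229885408982572 [np.float64(0.118), np.float64(0.168), np.float64(0.121), np.float64(0.172)]
[-0.06617972 -0.33331944  0.        ] [-0.11599819  0.02252819  0.        ]
block [[ 0.512 -0.213  0.035]
 [ 0.513 -0.311  0.035]
 [ 0.422 -0.308  0.035]
 [ 0.421 -0.212  0.035]] [ 0.46713183 -0.2611491   0.035     ]
dowel top [[ 0.4689678  -0.26443998  0.145     ]] [[ 0.47501414 -0.26136633  0.145     ]]
stars [[ 0.716  0.191  0.005]
 [ 0.704 -0.253  0.005]]
base [[0.515 0.292 0.02 ]]
scr [[0.811 0.033 0.005]
 [0.668 0.042 0.005]]
drum px [[319.32944335 204.44374987]] [[317.98702625 233.68253256]]
t 0.1 pos [0.1422 0.6337 0.2305] F [-0.4 -0.5 -0.9] op 0.0854
[[-0.     0.219  0.976]
 [-0.002  0.976 -0.219]
 [-1.    -0.002  0.   ]]
```

View pics/sc0.png

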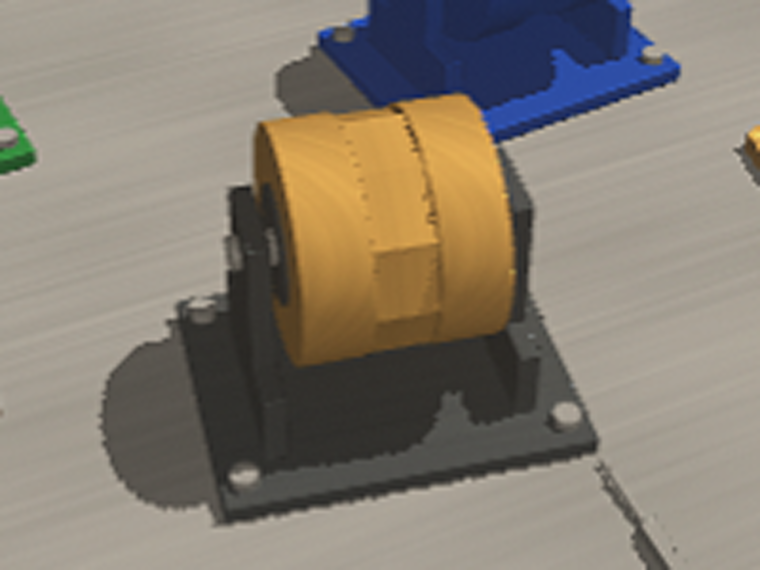

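View pics/tc0.png

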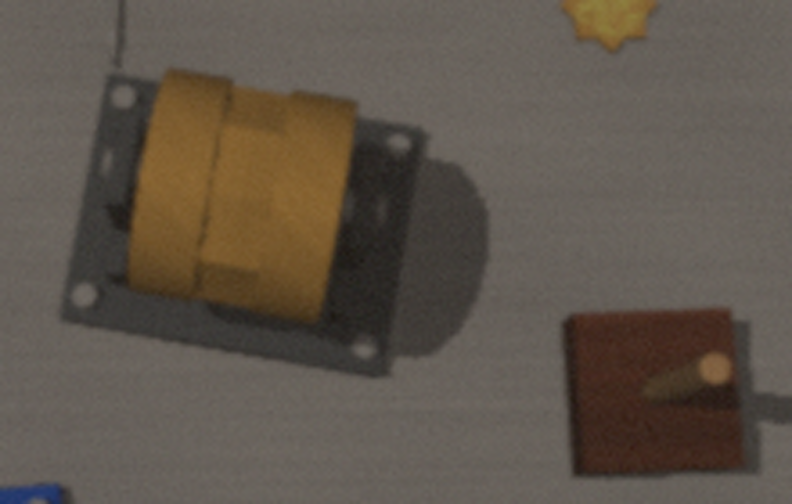

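The stand centre comes out at (0.571, -0.033), with the axle along (0.195, 0.981). The screw spacing of 119 x 170 mm fits the base size. The block is at (0.467, -0.261), and the dowel top agrees to 6 mm between the two views. I'm moving to a hover above the drum.

Request:
move_arm(
  deltas=[
    [0.6,[0,-0.0279,0.0283],[0,0,0]],
    [0.6,[0,-0.0279,0.0283],[0,0,0]],
    [0.6,[0,-0.0279,0.0283],[0,0,0]],
    [0.6,[0,-0.0279,0.0283],[0,0,0]],
    [0.6,[0,-0.0279,0.0283],[0,0,0]],
    [0.6,[0,-0.0279,0.0283],[0,0,0]],
    [0.6,[0,-0.0279,0.0283],[0,0,0]],
    [0.6,[0,-0.0279,0.0283],[0,0,0]],
  ],
)

```text
time: 0.77
position: [0.3149, 0.3649, 0.2311]
tcp_rot: [0.173, 1.564, -0.173]
ft_force: [1.1, 1.5, -0.0]
opening: 0.051
```

Request:
move_arm(
  deltas=[
    [0.6,[0,-0.0279,0.0283],[0,0,0]],
    [0.6,[0,-0.0279,0.0283],[0,0,0]],
    [0.6,[0,-0.0279,0.0283],[0,0,0]],
    [0.6,[0,-0.0279,0.0283],[0,0,0]],
    [0.6,[0,-0.0279,0.0283],[0,0,0]],
    [0.6,[0,-0.0279,0.0283],[0,0,0]],
    [0.6,[0,-0.0279,0.0283],[0,0,0]],
    [0.6,[0,-0.0279,0.0283],[0,0,0]],
  ],
)

```text
time: 1.43
position: [0.4869, 0.0976, 0.2312]
tcp_rot: [0.173, 1.564, -0.173]
ft_force: [1.2, 0.5, 0.4]
opening: 0.0515
```

Request:
move_arm(
  deltas=[
    [0.6,[0,-0.0279,0.0283],[0,0,0]],
    [0.6,[0,-0.0279,0.0283],[0,0,0]],
    [0.6,[0,-0.0279,0.0283],[0,0,0]],
    [0.6,[0,-0.0279,0.0283],[-1.3,0,0]],
    [0.6,[0,0,0],[0,0,0]],
  ],
)

```text
time: 1.85
position: [0.575, -0.0434, 0.2315]
tcp_rot: [0.158, 1.562, -0.166]
ft_force: [0.2, -0.7, 0.2]
opening: 0.0513
```

```bash
python3 - <<'E'
from h import *
st()
im,c=snap('wrist','w1.png');print(c['T'].round(3))
E
```

```text
t 1.85 pos [ 0.575  -0.0434  0.2315] F [ 0.2 -0.7  0.2] op 0.0513
[[ 0.003  0.205  0.979]
 [-0.005  0.979 -0.205]
 [-1.    -0.005  0.004]]
[[ 0.204 -0.938 -0.279  0.505]
 [ 0.979  0.194  0.064 -0.027]
 [-0.005 -0.286  0.958  0.374]
 [ 0.     0.     0.     1.   ]]
```

View pics/w1.png

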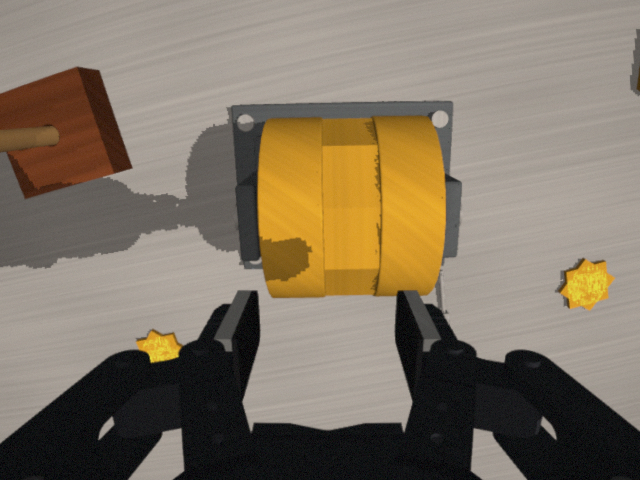

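The wrist view shows the drum squarely in line. Belt edges are at columns 323 and 378, the drum spans columns 258–447 and rows 116–297, and the fingers are centred near column 329.

```bash
python3 - <<'E'
from h import *
c=bot.calibration('wrist');print(c['fx'],c['cx'],c['cy'])
s,M=st()
# along-axle from belt edges/rim edges at top of drum
P=plane('wrist',[(323,190),(378,190),(259,205),(447,205)],.162,c);a=M[:,1]
print(P.round(4),((P-s['position'])@M).round(4))
w=plane('wrist',[(245,121),(440,119)],.013,c);print('front screws (near robot)',w.round(4),((w-s['position'])@M).round(4))
ang=np.degrees(np.arctan2(w[1,0]-w[0,0],w[1,1]-w[0,1]));print(ang)
E
```

```text
411.4106868320336 327.0292108321375 233.95466811037332
t 1.9 pos [ 0.5734 -0.0393  0.231 ] F [-0.4  0.7 -0.4] op 0.0519
[[ 0.     0.204  0.979]
 [-0.003  0.979 -0.204]
 [-1.    -0.003  0.001]]
[[ 0.5412 -0.0335  0.162 ]
 [ 0.547  -0.0055  0.162 ]
 [ 0.5422 -0.0682  0.162 ]
 [ 0.5621  0.0291  0.162 ]] [[ 0.069  -0.0007 -0.0328]
 [ 0.0689  0.0279 -0.0328]
 [ 0.0691 -0.0345 -0.0247]
 [ 0.0688  0.0648 -0.025 ]]
front screws (near robot) [[ 0.4955 -0.0939  0.013 ]
 [ 0.5273  0.0695  0.013 ]] [[ 0.2181 -0.0688 -0.0654]
 [ 0.2177  0.0977 -0.0675]]
11.005912719419882
```

Request:
move_arm(
  deltas=[
    [0.6,[0,0.011,-0.005],[0,0,0]],
    [0.6,[0.0005,0,0.011],[0,5,0]],
    [0.6,[0.0005,0,0.011],[0,5,0]],
    [0.6,[0.0005,0,0.011],[0,5,0]],
    [0.6,[0.0005,0,0.011],[0,5,0]],
    [0.6,[0.025,0,0],[0,0,0]],
    [0.6,[0.02,0,0],[0,0,0]],
    [0.6,[0,0,0],[0,0,0]],
  ],
)

```text
time: 2.57
position: [0.5933, -0.0241, 0.1772]
tcp_rot: [0.188, 1.922, -0.13]
ft_force: [-1.4, 0.8, -0.6]
opening: 0.0516
```

```bash
cat >> h.py <<'E'
def rel(C=np.array([.571,-.029,.105])):
    s,M=st(); d=s['position']-C; a=np.array([.195,.981,0]); n=np.array([.981,-.195,0])
    print('R',round(np.hypot(d@n,d[2]),4),'ang',round(np.degrees(np.arctan2(d@n,d[2])),1),'tool tilt',round(np.degrees(np.arctan2(-M[:,0]@n,-M[2,0])),1),'along',round(d@a,4),'Frad',round(s['ft_force']@-M[:,0],2),'Ftan',round(s['ft_force']@M[:,2],2))
E
python3 - <<'E'
from h import *
rel();snap('scene','s2.png',(220,130,420,350),3); rel()
E
```

```text
t 2.57 pos [ 0.5933 -0.0241  0.1772] F [-1.4  0.8 -0.6] op 0.0516
[[-0.344  0.194  0.919]
 [ 0.068  0.981 -0.181]
 [-0.937 -0.    -0.35 ]]
R 0.0752 ang 16.2 tool tilt 20.5 along 0.0091 Frad -1.11 Ftan -1.18
t 2.62 pos [ 0.5946 -0.0246  0.1796] F [-0.7 -0.5  0. ] op 0.0509
[[-0.341  0.194  0.92 ]
 [ 0.068  0.981 -0.182]
 [-0.938  0.    -0.347]]
R 0.0778 ang 16.6 tool tilt 20.3 along 0.0089 Frad -0.21 Ftan -0.61
```

View pics/s2.png

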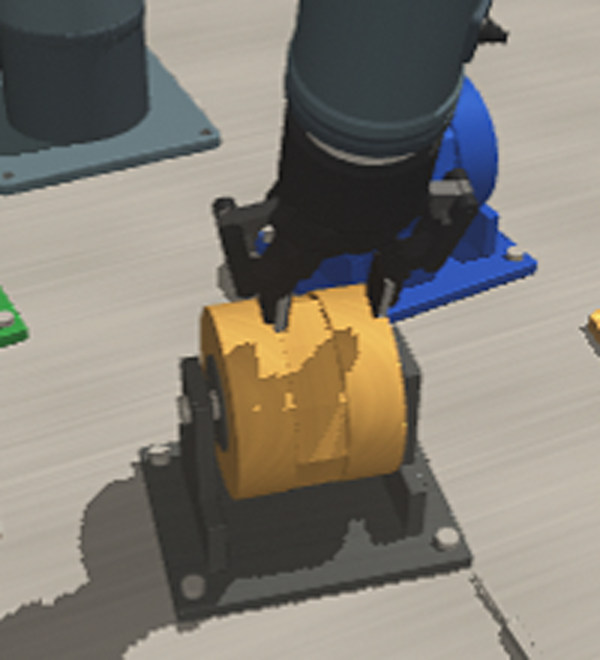

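Request:
move_arm(
  deltas=[
    [0.6,[0,-0.009,0.003],[0,0,0]],
    [0.6,[0.005,0,0],[0,0,0]],
    [0.6,[0.003,0,0],[0,0,0]],
    [0.6,[0,0,0],[0,0,0]],
    [0.6,[0,0,0],[0,0,0]],
  ],
)

```text
time: 3.03
position: [0.5953, -0.0365, 0.1733]
tcp_rot: [0.19, 1.912, -0.133]
ft_force: [0.3, -0.6, -0.6]
opening: 0.051
```

```bash
python3 - <<'E'
from h import *
rel();snap('wrist','w3.png'); rel()
E
```

```text
t 3.03 pos [ 0.5953 -0.0365  0.1733] F [ 0.3 -0.6 -0.6] op 0.051
[[-0.335  0.197  0.922]
 [ 0.068  0.98  -0.185]
 [-0.94   0.    -0.341]]
R 0.0728 ang 20.3 tool tilt 20.0 along -0.0026 Frad -0.43 Ftan 0.59
t 3.08 pos [ 0.5954 -0.0365  0.1732] F [-0.1  1.1  0.1] op 0.0513
[[-0.335  0.197  0.922]
 [ 0.068  0.98  -0.185]
 [-0.94   0.    -0.341]]
R 0.0728 ang 20.4 tool tilt 20.0 along -0.0026 Frad -0.04 Ftan -0.36
```

View pics/w3.png

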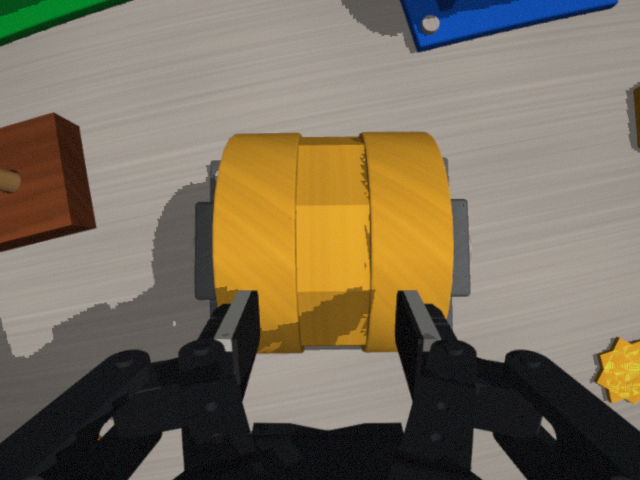

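The fingers (centre column about 329) are now centred on the belt (column 333). I'll approach until they touch.

Request:
move_arm(
  deltas=[
    [0.6,[0.003,0,0],[0,0,0]],
    [0.6,[0.001,0,0],[0,0,0]],
    [0.6,[0.001,0,0],[0,0,0]],
    [0.6,[0,0,0],[0,0,0]],
  ],
)

```text
time: 3.42
position: [0.5933, -0.0363, 0.1678]
tcp_rot: [0.19, 1.913, -0.133]
ft_force: [0.3, 0.3, -0.3]
opening: 0.0517
```

Request:
move_arm(
  deltas=[
    [0.6,[0.001,0,0],[0,0,0]],
    [0.6,[0.001,0,0],[0,0,0]],
    [0.6,[0,0,0],[0,0,0]],
  ],
)

```text
time: 3.67
position: [0.5927, -0.0362, 0.166]
tcp_rot: [0.19, 1.913, -0.133]
ft_force: [0.6, 0.8, 0.0]
opening: 0.0508
```

Request:
move_arm(
  deltas=[
    [0.6,[0.001,0,0],[0,0,0]],
    [0.6,[0.001,0,0],[0,0,0]],
    [0.6,[0,0,0],[0,0,0]],
  ],
)

```text
time: 3.92
position: [0.592, -0.0361, 0.1641]
tcp_rot: [0.19, 1.913, -0.133]
ft_force: [-0.4, 1.1, -0.2]
opening: 0.0513
```

Request:
move_arm(
  deltas=[
    [0.6,[0.0015,0,0],[0,0,0]],
    [0.6,[0,0,0],[0,0,0]],
  ],
)

```text
time: 4.08
position: [0.5915, -0.036, 0.1627]
tcp_rot: [0.19, 1.913, -0.133]
ft_force: [0.1, 0.1, -0.2]
opening: 0.0513
```

Request:
move_arm(
  deltas=[
    [0.6,[0.0015,0,0],[0,0,0]],
    [0.6,[0,0,0],[0,0,0]],
  ],
)

```text
time: 4.25
position: [0.591, -0.0358, 0.1613]
tcp_rot: [0.19, 1.913, -0.133]
ft_force: [0.1, -0.2, -0.6]
opening: 0.0514
```

Request:
move_arm(
  deltas=[
    [0.6,[0.001,0,0],[0,0,0]],
    [0.6,[0,0,0],[0,0,0]],
  ],
)

```text
time: 4.42
position: [0.5907, -0.0358, 0.1604]
tcp_rot: [0.19, 1.913, -0.133]
ft_force: [-0.0, 0.4, -0.1]
opening: 0.0511
```

Request:
move_arm(
  deltas=[
    [0.6,[0.001,0,0],[0,0,0]],
    [0.6,[0,0,0],[0,0,0]],
  ],
)

```text
time: 4.58
position: [0.5904, -0.0358, 0.1595]
tcp_rot: [0.19, 1.913, -0.133]
ft_force: [0.1, 0.8, -0.9]
opening: 0.0511
```

Request:
move_arm(
  deltas=[
    [0.6,[0.001,0,0],[0,0,0]],
    [0.6,[0,0,0],[0,0,0]],
  ],
)

```text
time: 4.75
position: [0.5901, -0.0357, 0.1585]
tcp_rot: [0.19, 1.913, -0.133]
ft_force: [0.2, 0.3, -0.5]
opening: 0.051
```

Request:
move_arm(
  deltas=[
    [0.6,[0.001,0,0],[0,0,0]],
    [0.6,[0,0,0],[0,0,0]],
  ],
)

```text
time: 4.92
position: [0.5897, -0.0356, 0.1576]
tcp_rot: [0.19, 1.913, -0.133]
ft_force: [0.0, 0.2, 0.2]
opening: 0.0513
```

Request:
move_arm(
  deltas=[
    [0.6,[0.001,0,0],[0,0,0]],
    [0.6,[0,0,0],[0,0,0]],
  ],
)

```text
time: 5.08
position: [0.5894, -0.0355, 0.1566]
tcp_rot: [0.19, 1.913, -0.133]
ft_force: [0.1, 0.5, 0.2]
opening: 0.0508
```

Request:
move_arm(
  deltas=[
    [0.6,[0.001,0,0],[0,0,0]],
    [0.6,[0,0,0],[0,0,0]],
  ],
)

```text
time: 5.25
position: [0.5891, -0.0355, 0.1557]
tcp_rot: [0.19, 1.913, -0.133]
ft_force: [-0.6, -0.1, -0.8]
opening: 0.0513
```

Request:
move_arm(
  deltas=[
    [0.6,[0.001,0,0],[0,0,0]],
    [0.6,[0,0,0],[0,0,0]],
  ],
)

```text
time: 5.42
position: [0.589, -0.0355, 0.1549]
tcp_rot: [0.19, 1.912, -0.133]
ft_force: [0.0, -0.1, 0.7]
opening: 0.0511
```

```bash
python3 - <<'E'
from h import *
rel();snap('scene','s4.png',(240,180,400,300),5);
E
```

```text
t 5.42 pos [ 0.589  -0.0355  0.1549] F [ 0.  -0.1  0.7] op 0.0511
[[-0.335  0.197  0.921]
 [ 0.067  0.98  -0.185]
 [-0.94   0.    -0.342]]
R 0.0534 ang 20.7 tool tilt 20.0 along -0.0028 Frad 0.69 Ftan -0.19
```

View pics/s4.png

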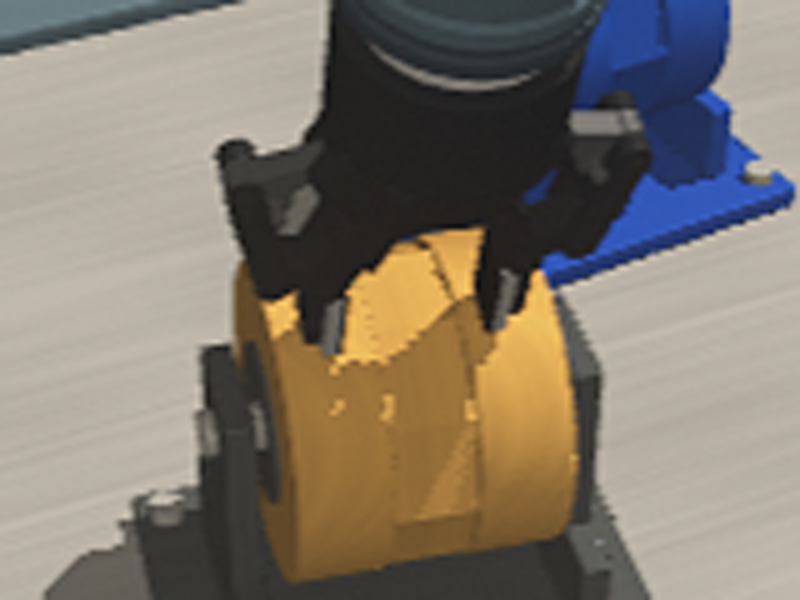

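The fingertips look right at the rims, with shadows meeting at about (335,350) and (500,325). The force is just starting to rise.

Request:
move_arm(
  deltas=[
    [0.6,[0.001,0,0],[0,0,0]],
    [0.6,[0,0,0],[0,0,0]],
    [0.6,[0,0,0],[0,0,0]],
  ],
)

```text
time: 5.72
position: [0.5889, -0.0355, 0.1544]
tcp_rot: [0.19, 1.912, -0.133]
ft_force: [1.3, 0.0, 2.7]
opening: 0.0515
```

Request:
move_arm(
  deltas=[
    [0.6,[0.001,0,0],[0,0,0]],
    [0.6,[0.0005,0,0],[0,0,0]],
    [0.6,[0,0,0],[0,0,0]],
  ],
)

```text
time: 5.97
position: [0.5889, -0.0355, 0.1536]
tcp_rot: [0.19, 1.911, -0.133]
ft_force: [1.7, -1.5, 8.8]
opening: 0.0515
```

Request:
move_arm(
  deltas=[
    [0.6,[0.0001,0,-0.0037],[0,-4,0]],
    [0.6,[0.0001,0,-0.0037],[0,-4,0]],
    [0.6,[0.0001,0,-0.0037],[0,-4,0]],
  ],
)

```text
time: 6.22
position: [0.5793, -0.0337, 0.1565]
tcp_rot: [0.169, 1.697, -0.148]
ft_force: [0.9, -1.1, 5.7]
opening: 0.0511
```

```bash
python3 - <<'E'
from h import *
rel();snap('scene','s5.png',(240,180,400,300),5);rel()
E
```

```text
t 6.22 pos [ 0.5793 -0.0337  0.1565] F [ 0.9 -1.1  5.7] op 0.0511
[[-0.129  0.197  0.972]
 [ 0.026  0.98  -0.195]
 [-0.991  0.    -0.132]]
R 0.0523 ang 9.9 tool tilt 7.6 along -0.003 Frad 5.82 Ftan 0.38
t 6.27 pos [ 0.5762 -0.033   0.1567] F [-4.6  0.5  6.9] op 0.051
[[-0.129  0.197  0.972]
 [ 0.027  0.98  -0.195]
 [-0.991  0.001 -0.132]]
R 0.052 ang 6.5 tool tilt 7.6 along -0.0029 Frad 6.18 Ftan -5.51
```

View pics/s5.png

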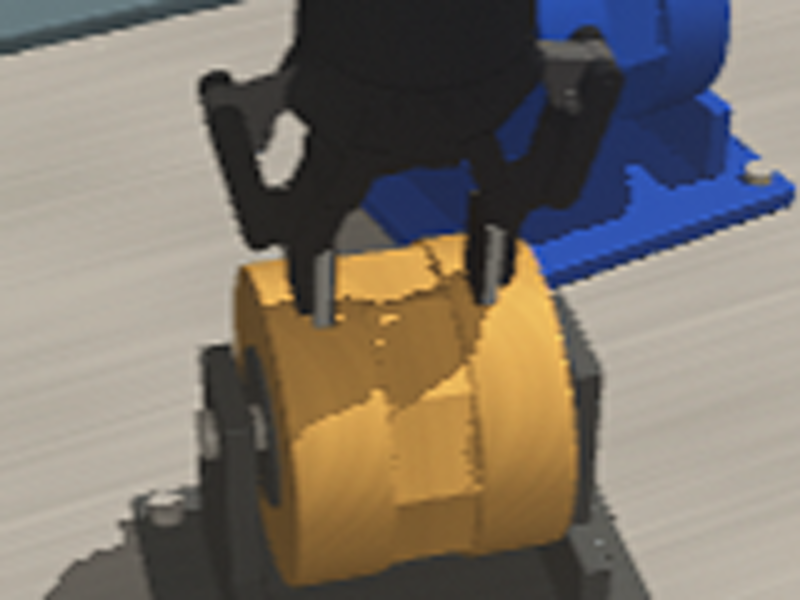

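The drum turned with the fingers: the belt edge moved from row 520 to 495 and the next from 430 to 395. Force is about 6–9 N. I'll carry the stroke on.

Request:
move_arm(
  deltas=[
    [0.6,[0.0002,0,-0.0046],[0,-5,0]],
    [0.6,[0.0002,0,-0.0046],[0,-5,0]],
    [0.6,[0.0002,0,-0.0046],[0,-5,0]],
  ],
)

```text
time: 6.52
position: [0.5653, -0.0309, 0.1569]
tcp_rot: [0.144, 1.436, -0.162]
ft_force: [0.7, -2.5, 3.7]
opening: 0.0514
```

Request:
move_arm(
  deltas=[
    [0.6,[0.0002,0,-0.0046],[0,-5,0]],
    [0.6,[0.0002,0,-0.0046],[0,-5,0]],
    [0.6,[0.0002,0,-0.0046],[0,-5,0]],
    [0.6,[0.0002,0,-0.0035],[0,-4,0]],
    [0.6,[0.0001,0,-0.0015],[0,-2,0]],
    [0.6,[0,0,0],[0,0,0]],
  ],
)

```text
time: 7.02
position: [0.545, -0.0288, 0.1488]
tcp_rot: [0.105, 1.158, -0.183]
ft_force: [-7.6, 8.3, 14.7]
opening: 0.0514
```

```bash
python3 - <<'E'
from h import *
rel();snap('scene','s6.png',(240,180,400,300),5);rel()
E
```

```text
t 7.02 pos [ 0.545  -0.0288  0.1488] F [-7.6  8.3 14.7] op 0.0514
[[ 0.389  0.198  0.9  ]
 [-0.09   0.98  -0.177]
 [-0.917 -0.012  0.399]]
R 0.0507 ang -30.2 tool tilt -23.5 along -0.0049 Frad 17.19 Ftan -2.43
t 7.07 pos [ 0.5455 -0.029   0.149 ] F [-7.9  8.7 14.4] op 0.0512
[[ 0.388  0.198  0.9  ]
 [-0.089  0.98  -0.177]
 [-0.917 -0.012  0.398]]
R 0.0507 ang -29.6 tool tilt -23.5 along -0.0049 Frad 17.05 Ftan -2.94
```

View pics/s6.png

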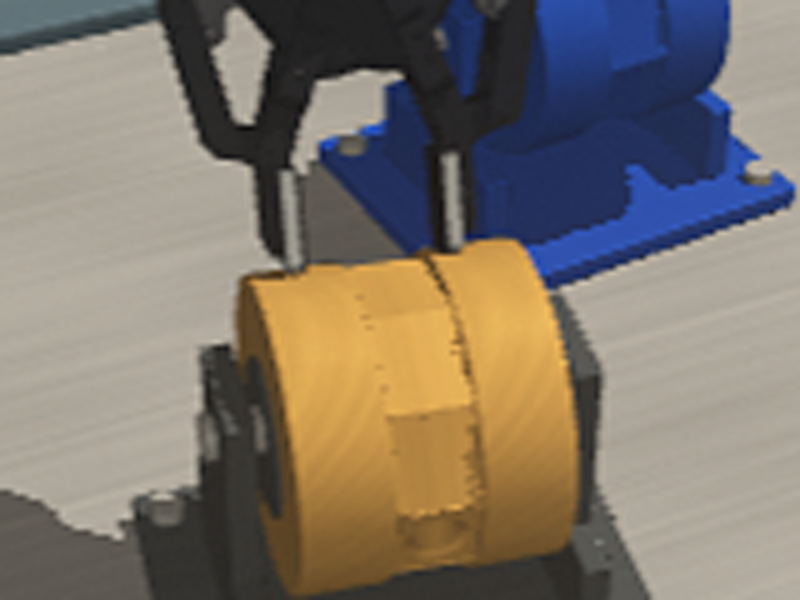

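The hole has come into view at the lower front of the belt, at crop (440,530), full-image pixel (328,287). The force rose to 18 N, so I'm lifting off.

Request:
move_arm(
  deltas=[
    [0.6,[-0.003,0,0],[0,0,0]],
    [0.6,[-0.01,0,0],[0,0,0]],
    [0.6,[-0.012,0,0.005],[0,5,0]],
    [0.6,[-0.005,0,0.007],[0,5,0]],
    [0.6,[0,0,0.007],[0,5,0]],
    [0.6,[0,0,0.007],[0,5,0]],
    [0.6,[0,0,0],[0,0,0]],
  ],
)

```text
time: 7.65
position: [0.5624, -0.0359, 0.1837]
tcp_rot: [0.146, 1.507, -0.176]
ft_force: [0.9, -1.5, 0.6]
opening: 0.0512
```

```bash
cat >> h.py <<'E'
def holeang(px,n='scene',c=None,r=.056,C=np.array([.571,-.029,.105])):
    o,d=ray(n,[px],c); a=np.array([.195,.981,0]);nn=np.array([.981,-.195,0]);d=d[0];q=o-C
    A=np.array([d@nn,d[2]]);B=np.array([q@nn,q[2]])
    k=np.roots([A@A,2*A@B,B@B-r*r]);t=k.real.min();p=q+t*d
    print('hole ang from top (+ = front)',round(np.degrees(np.arctan2(p@nn,p[2])),1),'along',round(p@a,4),k)
E
python3 - <<'E'
from h import *
rel();im,c=snap('scene','s7.png',(240,180,400,300),5);rel();holeang((328,287))
print(bot.observe()['joints'].round(3))
E
```

```text
t 7.65 pos [ 0.5624 -0.0359  0.1837] F [ 0.9 -1.5  0.6] op 0.0512
[[ 0.055  0.206  0.977]
 [-0.025  0.978 -0.205]
 [-0.998 -0.013  0.059]]
R 0.079 ang -5.1 tool tilt -3.4 along -0.0084 Frad 0.48 Ftan 1.26
t 7.7 pos [ 0.5605 -0.0357  0.1827] F [0.2 1.  0.1] op 0.051
[[ 0.056  0.206  0.977]
 [-0.026  0.978 -0.205]
 [-0.998 -0.014  0.06 ]]
R 0.0782 ang -6.6 tool tilt -3.4 along -0.0086 Frad 0.08 Ftan -0.03
hole ang from top (+ = front) 116.2 along 0.0029 [0.83491857 0.79859087]
[-0.059  0.416  0.033  1.871  0.02   0.8    1.321]
```

View pics/s7.png

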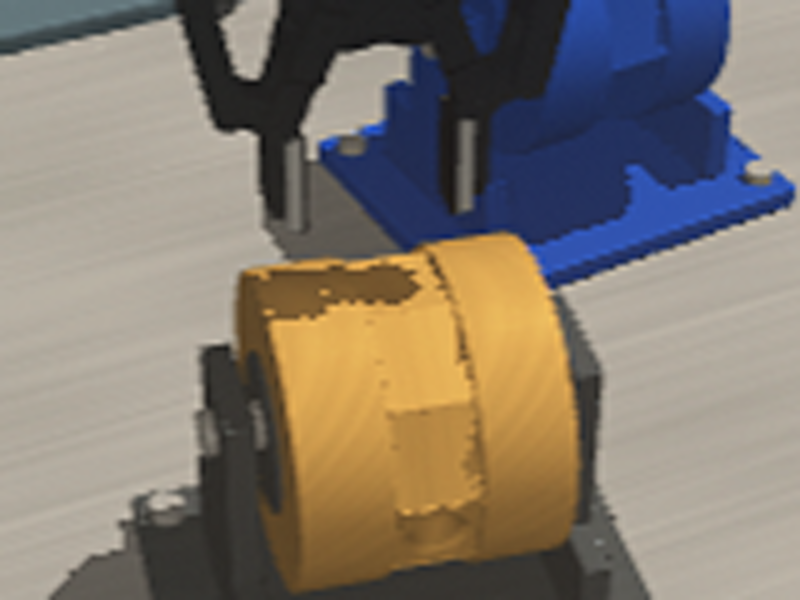

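Request:
move_arm(
  deltas=[
    [0.6,[0.0004,0.0015,0.0085],[0,5.7,0]],
    [0.6,[0.0004,0.0015,0.0085],[0,5.7,0]],
    [0.6,[0.0004,0.0015,0.0085],[0,5.7,0]],
    [0.6,[0.0004,0.0015,0.0085],[0,5.7,0]],
    [0.6,[0.0004,0.0015,0.0085],[0,5.7,0]],
    [0.6,[0.007,0,0],[0,0,0]],
    [0.6,[0.003,0,0],[0,0,0]],
    [0.6,[0,0,0],[0,0,0]],
  ],
)

```text
time: 8.37
position: [0.5945, -0.0349, 0.1645]
tcp_rot: [0.197, 2.005, -0.146]
ft_force: [0.4, 1.0, 1.5]
opening: 0.0512
```

```bash
python3 - <<'E'
from h import *
rel()
E
```

```text
t 8.37 pos [ 0.5945 -0.0349  0.1645] F [0.4 1.  1.5] op 0.0512
[[-0.42   0.204  0.884]
 [ 0.073  0.979 -0.191]
 [-0.904 -0.015 -0.426]]
R 0.0642 ang 22.2 tool tilt 25.2 along -0.0012 Frad 1.45 Ftan -0.44
```

Request:
move_arm(
  deltas=[
    [0.6,[0,0,0.003],[0,0,0.8]],
    [0.6,[0.001,0,0],[0,0,0]],
    [0.6,[0,0,0],[0,0,0]],
  ],
)

```text
time: 8.62
position: [0.5986, -0.0362, 0.1649]
tcp_rot: [0.212, 1.999, -0.137]
ft_force: [0.1, -0.3, -0.4]
opening: 0.0513
```

Request:
move_arm(
  deltas=[
    [0.6,[0.001,0,0],[0,0,0]],
    [0.6,[0,0,0],[0,0,0]],
  ],
)

```text
time: 8.78
position: [0.5983, -0.0356, 0.1633]
tcp_rot: [0.211, 2.0, -0.137]
ft_force: [-0.7, -0.1, -1.1]
opening: 0.0513
```

Request:
move_arm(
  deltas=[
    [0.6,[0.001,0,0],[0,0,0]],
    [0.6,[0,0,0],[0,0,0]],
  ],
)

```text
time: 8.95
position: [0.5978, -0.0355, 0.1618]
tcp_rot: [0.211, 2.001, -0.137]
ft_force: [0.4, -0.0, 0.0]
opening: 0.0512
```

Request:
move_arm(
  deltas=[
    [0.6,[0.0012,0,0],[0,0,0]],
    [0.6,[0,0,0],[0,0,0]],
  ],
)

```text
time: 9.12
position: [0.5972, -0.0355, 0.1605]
tcp_rot: [0.211, 2.001, -0.137]
ft_force: [-0.0, -0.1, -1.2]
opening: 0.0512
```

Request:
move_arm(
  deltas=[
    [0.6,[0.0012,0,0],[0,0,0]],
    [0.6,[0,0,0],[0,0,0]],
  ],
)

```text
time: 9.28
position: [0.5967, -0.0354, 0.1594]
tcp_rot: [0.211, 2.001, -0.137]
ft_force: [0.8, -0.6, -0.1]
opening: 0.051
```

Request:
move_arm(
  deltas=[
    [0.6,[0.001,0,0],[0,0,0]],
    [0.6,[0,0,0],[0,0,0]],
  ],
)

```text
time: 9.45
position: [0.5964, -0.0353, 0.1585]
tcp_rot: [0.211, 2.001, -0.137]
ft_force: [-0.2, -0.5, -0.8]
opening: 0.0514
```

Request:
move_arm(
  deltas=[
    [0.6,[0.001,0,0],[0,0,0]],
    [0.6,[0,0,0],[0,0,0]],
  ],
)

```text
time: 9.62
position: [0.596, -0.0352, 0.1576]
tcp_rot: [0.211, 2.001, -0.137]
ft_force: [1.2, -0.5, -0.9]
opening: 0.0511
```

Request:
move_arm(
  deltas=[
    [0.6,[0.001,0,0],[0,0,0]],
    [0.6,[0,0,0],[0,0,0]],
  ],
)

```text
time: 9.78
position: [0.5955, -0.0352, 0.1568]
tcp_rot: [0.211, 2.001, -0.137]
ft_force: [0.3, -0.8, -0.7]
opening: 0.0514
```

Request:
move_arm(
  deltas=[
    [0.6,[0.001,0,0],[0,0,0]],
    [0.6,[0,0,0],[0,0,0]],
  ],
)

```text
time: 9.95
position: [0.5951, -0.0351, 0.1559]
tcp_rot: [0.211, 2.001, -0.137]
ft_force: [0.5, 0.7, -0.8]
opening: 0.0512
```

Request:
move_arm(
  deltas=[
    [0.6,[0.001,0,0],[0,0,0]],
    [0.6,[0,0,0],[0,0,0]],
  ],
)

```text
time: 10.12
position: [0.5947, -0.035, 0.155]
tcp_rot: [0.211, 2.001, -0.137]
ft_force: [0.3, -0.6, 0.1]
opening: 0.0513
```

Request:
move_arm(
  deltas=[
    [0.6,[0.001,0,0],[0,0,0]],
    [0.6,[0,0,0],[0,0,0]],
  ],
)

```text
time: 10.28
position: [0.5943, -0.0349, 0.154]
tcp_rot: [0.211, 2.001, -0.137]
ft_force: [0.1, 0.3, -0.6]
opening: 0.0511
```

Request:
move_arm(
  deltas=[
    [0.6,[0.001,0,0],[0,0,0]],
    [0.6,[0,0,0],[0,0,0]],
  ],
)

```text
time: 10.45
position: [0.5939, -0.0348, 0.1531]
tcp_rot: [0.211, 2.001, -0.137]
ft_force: [-0.7, -0.8, -0.4]
opening: 0.0513
```

Request:
move_arm(
  deltas=[
    [0.6,[0.001,0,0],[0,0,0]],
    [0.6,[0,0,0],[0,0,0]],
  ],
)

```text
time: 10.62
position: [0.5937, -0.0347, 0.1523]
tcp_rot: [0.211, 2.001, -0.137]
ft_force: [-0.4, -0.3, 0.7]
opening: 0.0513
```

Request:
move_arm(
  deltas=[
    [0.6,[0.001,0,0],[0,0,0]],
    [0.6,[0,0,0],[0,0,0]],
  ],
)

```text
time: 10.78
position: [0.5936, -0.0347, 0.1518]
tcp_rot: [0.211, 2.0, -0.137]
ft_force: [0.6, -1.1, 2.6]
opening: 0.051
```

Request:
move_arm(
  deltas=[
    [0.6,[0.001,0,0],[0,0,0]],
    [0.6,[0,0,0],[0,0,0]],
  ],
)

```text
time: 10.95
position: [0.5935, -0.0348, 0.1512]
tcp_rot: [0.211, 1.999, -0.137]
ft_force: [2.1, -1.1, 4.3]
opening: 0.0513
```

Request:
move_arm(
  deltas=[
    [0.6,[0.0006,0,0],[0,0,0]],
    [0.6,[0.0002,0,-0.0046],[0,-5,0]],
    [0.6,[0.0002,0,-0.0046],[0,-5,0]],
    [0.6,[0.0002,0,-0.0046],[0,-5,0]],
    [0.6,[0.0002,0,-0.0046],[0,-5,0]],
  ],
)

```text
time: 11.37
position: [0.5768, -0.0315, 0.1562]
tcp_rot: [0.174, 1.645, -0.162]
ft_force: [1.3, -1.6, 3.0]
opening: 0.0511
```

Request:
move_arm(
  deltas=[
    [0.6,[0.0002,0,-0.0046],[0,-5,0]],
    [0.6,[0.0002,0,-0.0046],[0,-5,0]],
    [0.6,[0,0,0],[0,0,0]],
  ],
)

```text
time: 11.62
position: [0.5625, -0.0281, 0.1551]
tcp_rot: [0.155, 1.479, -0.172]
ft_force: [-2.8, -0.7, 7.5]
opening: 0.0517
```

```bash
python3 - <<'E'
from h import *
rel();im,c=snap('scene','s8.png',(240,180,400,300),5);print(bot.observe()['joints'].round(3))
E
```

```text
t 11.62 pos [ 0.5625 -0.0281  0.1551] F [-2.8 -0.7  7.5] op 0.0517
[[ 0.084  0.209  0.974]
 [-0.02   0.978 -0.208]
 [-0.996 -0.002  0.086]]
R 0.0508 ang -9.6 tool tilt -5.0 along -0.0007 Frad 7.72 Ftan -1.92
[-0.074  0.446  0.039  1.906  0.009  0.708  1.314]
```

View pics/s8.png

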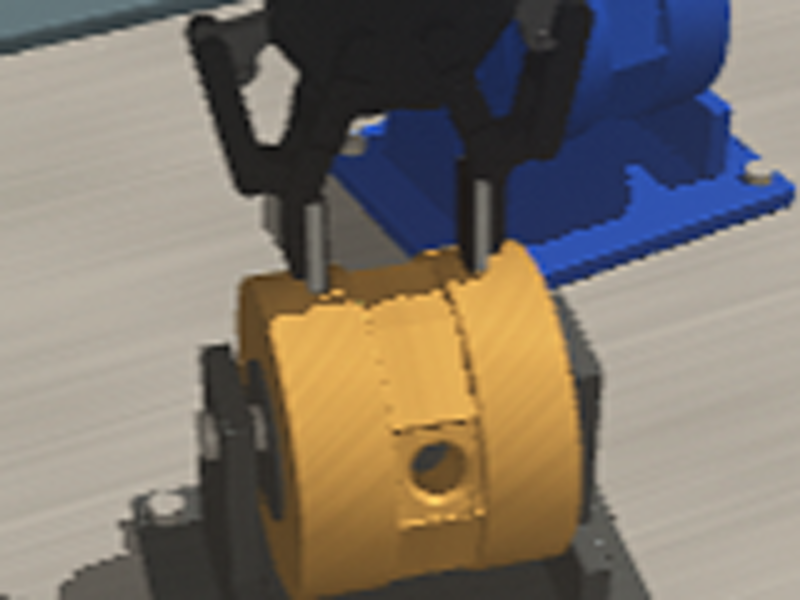

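The hole is clearly visible at crop (440,467), pixel (328,273). I'll go a little further and then lift.

Request:
move_arm(
  deltas=[
    [0.6,[0,0,-0.0042],[0,-5,0]],
    [0.6,[0,0,-0.0042],[0,-5,0]],
    [0.6,[0,0,0],[0,0,0]],
  ],
)

```text
time: 11.92
position: [0.5542, -0.0259, 0.1528]
tcp_rot: [0.136, 1.307, -0.18]
ft_force: [-3.5, 1.2, 7.0]
opening: 0.0513
```

Request:
move_arm(
  deltas=[
    [0.6,[-0.003,0,0],[0,0,0]],
    [0.6,[-0.008,0,0],[0,0,0]],
    [0.6,[-0.004,0,0.0075],[0,6,0]],
    [0.6,[0.0004,0,0.0085],[0,6,0]],
    [0.6,[0.0004,0,0.0085],[0,6,0]],
    [0.6,[0.0004,0,0.0085],[0,6,0]],
    [0.6,[0.0004,0,0.0085],[0,6,0]],
    [0.6,[0.0004,0,0.008],[0,6,0]],
  ],
)

```text
time: 12.58
position: [0.6035, -0.0371, 0.1678]
tcp_rot: [0.206, 1.935, -0.141]
ft_force: [0.5, -0.6, 0.8]
opening: 0.0515
```

```bash
python3 - <<'E'
from h import *
rel();im,c=snap('scene','s9.png',(240,180,400,300),5);rel()
E
```

```text
t 12.58 pos [ 0.6035 -0.0371  0.1678] F [ 0.5 -0.6  0.8] op 0.0515
[[-0.356  0.211  0.911]
 [ 0.077  0.978 -0.196]
 [-0.932 -0.    -0.364]]
R 0.0711 ang 28.0 tool tilt 21.3 along -0.0016 Frad 0.96 Ftan 0.25
t 12.63 pos [ 0.6044 -0.0381  0.1623] F [ 1.8  0.8 -3.6] op 0.0514
[[-0.365  0.211  0.907]
 [ 0.077  0.977 -0.197]
 [-0.928 -0.002 -0.373]]
R 0.0669 ang 31.1 tool tilt 21.9 along -0.0024 Frad -2.74 Ftan 2.83
```

View pics/s9.png

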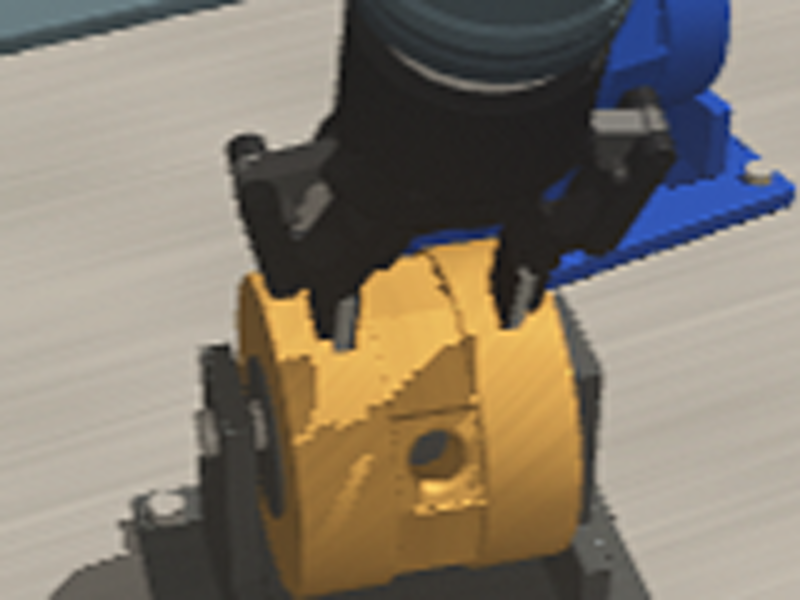

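```bash
python3 - <<'E'
from h import *
holeang((327.2,270.6));holeang((328,273.4))
E
```

```text
hole ang from top (+ = front) 71.4 along -0.0001 [0.87366386 0.7699487 ]
hole ang from top (+ = front) 77.2 along 0.001 [0.87033206 0.77228022]
```

Request:
move_arm(
  deltas=[
    [0.6,[0,0.002,-0.006],[0,3,0]],
    [0.6,[0,0,0],[0,0,0]],
    [0.6,[0,0,0],[0,0,0]],
  ],
)

```text
time: 12.88
position: [0.5972, -0.0335, 0.1679]
tcp_rot: [0.21, 1.983, -0.138]
ft_force: [-0.5, -0.5, 0.1]
opening: 0.0511
```

```bash
python3 - <<'E'
from h import *
rel()
E
```

```text
t 12.88 pos [ 0.5972 -0.0335  0.1679] F [-0.5 -0.5  0.1] op 0.0511
[[-0.4    0.21   0.892]
 [ 0.085  0.978 -0.192]
 [-0.913 -0.001 -0.408]]
R 0.0683 ang 22.9 tool tilt 24.1 along 0.0007 Frad -0.04 Ftan -0.35
```

Request:
move_arm(
  deltas=[
    [0.6,[0.004,0,0.001],[0,0,0]],
    [0.6,[0.003,0,0],[0,0,0]],
    [0.6,[0,0,0],[0,0,0]],
  ],
)

```text
time: 13.13
position: [0.5942, -0.0328, 0.1616]
tcp_rot: [0.209, 1.983, -0.138]
ft_force: [0.0, 0.0, -0.3]
opening: 0.0514
```

Request:
move_arm(
  deltas=[
    [0.6,[0.001,0,0],[0,0,0]],
    [0.6,[0,0,0],[0,0,0]],
  ],
)

```text
time: 13.3
position: [0.5943, -0.0328, 0.1608]
tcp_rot: [0.209, 1.983, -0.138]
ft_force: [0.4, 0.4, -0.0]
opening: 0.0514
```

Request:
move_arm(
  deltas=[
    [0.6,[0.001,0,0],[0,0,0]],
    [0.6,[0,0,0],[0,0,0]],
  ],
)

```text
time: 13.47
position: [0.594, -0.0327, 0.1597]
tcp_rot: [0.21, 1.983, -0.138]
ft_force: [0.8, 0.4, -0.5]
opening: 0.0505
```

Request:
move_arm(
  deltas=[
    [0.6,[0.001,0,0],[0,0,0]],
    [0.6,[0,0,0],[0,0,0]],
  ],
)

```text
time: 13.63
position: [0.5936, -0.0327, 0.1585]
tcp_rot: [0.21, 1.984, -0.138]
ft_force: [0.1, -0.5, 0.1]
opening: 0.0512
```

Request:
move_arm(
  deltas=[
    [0.6,[0.001,0,0],[0,0,0]],
    [0.6,[0,0,0],[0,0,0]],
  ],
)

```text
time: 13.8
position: [0.5932, -0.0326, 0.1576]
tcp_rot: [0.209, 1.984, -0.138]
ft_force: [0.4, -0.7, -0.8]
opening: 0.0512
```

Request:
move_arm(
  deltas=[
    [0.6,[0.001,0,0],[0,0,0]],
    [0.6,[0,0,0],[0,0,0]],
  ],
)

```text
time: 13.97
position: [0.5928, -0.0325, 0.1567]
tcp_rot: [0.21, 1.984, -0.138]
ft_force: [-0.2, 0.0, -0.1]
opening: 0.0509
```

Request:
move_arm(
  deltas=[
    [0.6,[0.001,0,0],[0,0,0]],
    [0.6,[0,0,0],[0,0,0]],
  ],
)

```text
time: 14.13
position: [0.5924, -0.0324, 0.1558]
tcp_rot: [0.21, 1.984, -0.138]
ft_force: [0.1, 0.3, 0.7]
opening: 0.0514
```

Request:
move_arm(
  deltas=[
    [0.6,[0.001,0,0],[0,0,0]],
    [0.6,[0,0,0],[0,0,0]],
  ],
)

```text
time: 14.3
position: [0.5921, -0.0323, 0.1549]
tcp_rot: [0.209, 1.983, -0.138]
ft_force: [0.3, -0.5, 0.5]
opening: 0.0512
```

Request:
move_arm(
  deltas=[
    [0.6,[0.001,0,0],[0,0,0]],
    [0.6,[0,0,0],[0,0,0]],
  ],
)

```text
time: 14.47
position: [0.5921, -0.0324, 0.1544]
tcp_rot: [0.209, 1.983, -0.138]
ft_force: [1.1, -0.1, 2.8]
opening: 0.0514
```

Request:
move_arm(
  deltas=[
    [0.6,[0.001,0,0],[0,0,0]],
    [0.6,[0,0,0],[0,0,0]],
  ],
)

```text
time: 14.63
position: [0.592, -0.0324, 0.1538]
tcp_rot: [0.209, 1.982, -0.138]
ft_force: [1.6, -0.7, 5.6]
opening: 0.0512
```

Request:
move_arm(
  deltas=[
    [0.6,[0.0003,0,-0.003],[0,-3,0]],
    [0.6,[0.0002,0,-0.0046],[0,-5,0]],
    [0.6,[0.0002,0,-0.0046],[0,-5,0]],
    [0.6,[0.0002,0,-0.0046],[0,-5,0]],
    [0.6,[0.0002,0,-0.0046],[0,-5,0]],
  ],
)

```text
time: 15.05
position: [0.571, -0.0277, 0.1582]
tcp_rot: [0.167, 1.579, -0.166]
ft_force: [-0.1, 0.0, -0.3]
opening: 0.0511
```

Request:
move_arm(
  deltas=[
    [0.6,[0.0002,0,-0.0046],[0,-5,0]],
    [0.6,[0.0001,0,-0.0046],[0,-5,0]],
    [0.6,[0,0,0],[0,0,0]],
  ],
)

```text
time: 15.3
position: [0.5562, -0.025, 0.1556]
tcp_rot: [0.147, 1.413, -0.176]
ft_force: [-0.9, 0.1, -0.2]
opening: 0.0515
```

```bash
python3 - <<'E'
from h import *
rel();im,c=snap('scene','s10.png',(240,180,400,300),5)
E
```

```text
t 15.3 pos [ 0.5562 -0.025   0.1556] F [-0.9  0.1 -0.2] op 0.0515
[[ 0.148  0.209  0.967]
 [-0.034  0.978 -0.206]
 [-0.988 -0.003  0.151]]
R 0.0529 ang -16.8 tool tilt -8.7 along 0.001 Frad -0.01 Ftan -0.95
```

View pics/s10.png

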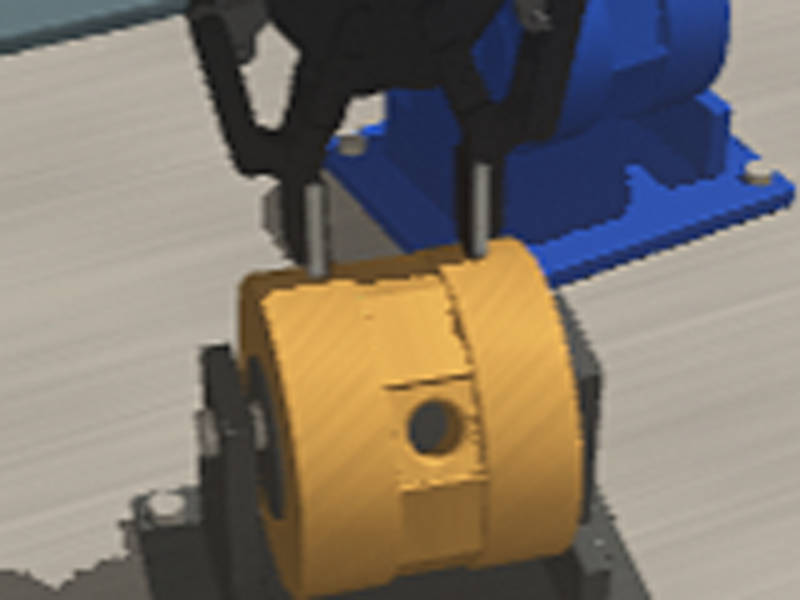

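Contact was lost mid-stroke, so the hole (crop (436,427)) only gained about 10°. I'll go back and press slightly firmer, checking force as I go.

Request:
move_arm(
  deltas=[
    [0.6,[-0.008,0,0.002],[0,0,0]],
    [0.6,[0.0002,0,0.008],[0,6.7,0]],
    [0.6,[0.0002,0,0.008],[0,6.7,0]],
    [0.6,[0.0003,0,0.008],[0,6.7,0]],
    [0.6,[0.0003,0,0.008],[0,6.7,0]],
    [0.6,[0.0003,0,0.0075],[0,6.7,0]],
    [0.6,[0,0,0],[0,0,0]],
    [0.6,[0,0,0],[0,0,0]],
  ],
)

```text
time: 16.02
position: [0.6017, -0.035, 0.1583]
tcp_rot: [0.212, 1.995, -0.138]
ft_force: [0.5, 0.1, 0.3]
opening: 0.0511
```

```bash
python3 - <<'E'
from h import *
holeang((327.2,265.4));rel()
E
```

```text
hole ang from top (+ = front) 61.8 along 0.0007 [0.87831628 0.76773661]
t 16.02 pos [ 0.6017 -0.035   0.1583] F [0.5 0.1 0.3] op 0.0511
[[-0.41   0.211  0.887]
 [ 0.087  0.977 -0.193]
 [-0.908 -0.002 -0.419]]
R 0.0618 ang 30.4 tool tilt 24.8 along 0.0001 Frad 0.49 Ftan 0.29
```

Request:
move_arm(
  deltas=[
    [0.6,[0.002,0,-0.004],[0,0,0]],
    [0.6,[0.002,0,0],[0,0,0]],
    [0.6,[0,0,0],[0,0,0]],
  ],
)

```text
time: 16.27
position: [0.5949, -0.0326, 0.1611]
tcp_rot: [0.21, 1.99, -0.137]
ft_force: [0.6, -0.1, 0.4]
opening: 0.0512
```

Request:
move_arm(
  deltas=[
    [0.6,[0.0015,0,0],[0,0,0]],
    [0.6,[0,0,0],[0,0,0]],
  ],
)

```text
time: 16.43
position: [0.5945, -0.0327, 0.159]
tcp_rot: [0.21, 1.991, -0.137]
ft_force: [1.2, 0.6, 0.1]
opening: 0.0515
```

Request:
move_arm(
  deltas=[
    [0.6,[0.001,0,0],[0,0,0]],
    [0.6,[0,0,0],[0,0,0]],
  ],
)

```text
time: 16.6
position: [0.5942, -0.0327, 0.1572]
tcp_rot: [0.21, 1.992, -0.137]
ft_force: [0.4, 0.6, 0.8]
opening: 0.051
```

Request:
move_arm(
  deltas=[
    [0.6,[0.001,0,0],[0,0,0]],
    [0.6,[0,0,0],[0,0,0]],
  ],
)

```text
time: 16.77
position: [0.5938, -0.0327, 0.1559]
tcp_rot: [0.21, 1.992, -0.138]
ft_force: [0.4, 0.6, -0.1]
opening: 0.0513
```

Request:
move_arm(
  deltas=[
    [0.6,[0.001,0,0],[0,0,0]],
    [0.6,[0,0,0],[0,0,0]],
  ],
)

```text
time: 16.93
position: [0.5936, -0.0327, 0.155]
tcp_rot: [0.21, 1.992, -0.138]
ft_force: [0.6, 0.1, 1.2]
opening: 0.0513
```

Request:
move_arm(
  deltas=[
    [0.6,[0.001,0,0],[0,0,0]],
    [0.6,[0,0,0],[0,0,0]],
  ],
)

```text
time: 17.1
position: [0.5936, -0.0327, 0.1545]
tcp_rot: [0.21, 1.991, -0.138]
ft_force: [1.0, -0.4, 4.2]
opening: 0.0516
```

Request:
move_arm(
  deltas=[
    [0.6,[0.001,0,0],[0,0,0]],
    [0.6,[0,0,0],[0,0,0]],
  ],
)

```text
time: 17.27
position: [0.5935, -0.0327, 0.1539]
tcp_rot: [0.21, 1.99, -0.138]
ft_force: [2.3, -1.0, 6.0]
opening: 0.0516
```

Request:
move_arm(
  deltas=[
    [0.6,[0.0008,0,0],[0,0,0]],
    [0.6,[0,0,0],[0,0,0]],
  ],
)

```text
time: 17.43
position: [0.5935, -0.0327, 0.1536]
tcp_rot: [0.21, 1.989, -0.138]
ft_force: [1.9, -0.7, 7.7]
opening: 0.0512
```

Request:
move_arm(
  deltas=[
    [0.6,[0.0003,0,-0.0036],[0,-4,0]],
    [0.6,[0.0004,0,-0.0036],[0,-4,0]],
    [0.6,[0.0004,0,-0.0036],[0,-4,0]],
  ],
)

```text
time: 17.68
position: [0.5847, -0.031, 0.1566]
tcp_rot: [0.188, 1.775, -0.154]
ft_force: [3.4, -2.0, 5.4]
opening: 0.0515
```

```bash
python3 - <<'E'
from h import *
rel()
E
```

```text
t 17.68 pos [ 0.5847 -0.031   0.1566] F [ 3.4 -2.   5.4] op 0.0515
[[-0.205  0.21   0.956]
 [ 0.043  0.978 -0.206]
 [-0.978 -0.001 -0.21 ]]
R 0.0535 ang 15.0 tool tilt 12.1 along 0.0007 Frad 6.02 Ftan 2.55
```

Holding at 6 N with a tangential force of 2.5 N, so I'll continue.

Request:
move_arm(
  deltas=[
    [0.6,[0.0004,0,-0.0036],[0,-4,0]],
    [0.6,[0.0004,0,-0.0036],[0,-4,0]],
    [0.6,[0.0003,0,-0.0036],[0,-4,0]],
  ],
)

```text
time: 17.93
position: [0.5738, -0.0288, 0.1579]
tcp_rot: [0.166, 1.566, -0.167]
ft_force: [2.4, -2.3, 7.0]
opening: 0.0511
```

Request:
move_arm(
  deltas=[
    [0.6,[0.0002,0,-0.0036],[0,-4,0]],
    [0.6,[0.0002,0,-0.0036],[0,-4,0]],
  ],
)

```text
time: 18.1
position: [0.5667, -0.0273, 0.1575]
tcp_rot: [0.152, 1.427, -0.175]
ft_force: [0.7, -4.7, 8.1]
opening: 0.0514
```

```bash
python3 - <<'E'
from h import *
rel();im,c=snap('scene','s11.png',(240,180,400,300),5);rel()
E
```

```text
t 18.1 pos [ 0.5667 -0.0273  0.1575] F [ 0.7 -4.7  8.1] op 0.0514
[[ 0.134  0.211  0.968]
 [-0.03   0.977 -0.209]
 [-0.991 -0.001  0.137]]
R 0.0527 ang -5.0 tool tilt -7.9 along 0.0008 Frad 7.76 Ftan 2.82
t 18.15 pos [ 0.5631 -0.0265  0.1564] F [-6.  -0.5 13.1] op 0.0511
[[ 0.133  0.21   0.968]
 [-0.03   0.978 -0.208]
 [-0.991 -0.001  0.137]]
R 0.0521 ang -9.1 tool tilt -7.8 along 0.0009 Frad 13.78 Ftan -3.91
```

View pics/s11.png

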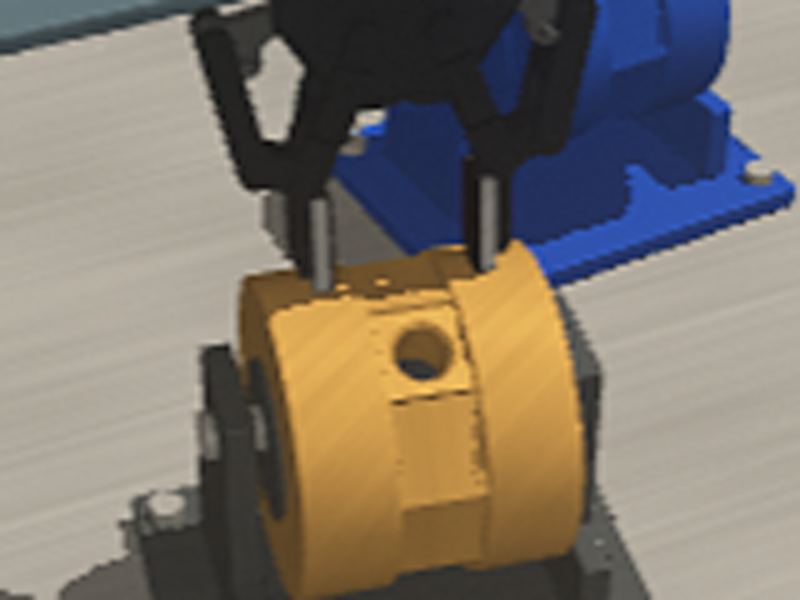

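The hole has moved up to crop (422,352). I'll ease the pressure, do two more small rows and then lift.

Request:
move_arm(
  deltas=[
    [0.6,[-0.0008,0,-0.0034],[0,-4,0]],
    [0.6,[-0.0002,0,-0.0034],[0,-4,0]],
    [0.6,[0,0,0],[0,0,0]],
  ],
)

```text
time: 18.4
position: [0.5555, -0.0242, 0.155]
tcp_rot: [0.136, 1.297, -0.181]
ft_force: [-2.5, 0.9, 7.8]
opening: 0.0513
```

Request:
move_arm(
  deltas=[
    [0.6,[-0.003,0,0],[0,0,0]],
    [0.6,[-0.012,0,0],[0,0,0]],
    [0.6,[-0.01,0,0.007],[0,6,0]],
    [0.6,[0.0004,0,0.007],[0,6,0]],
    [0.6,[0.0004,0,0.007],[0,6,0]],
    [0.6,[0,0,0],[0,0,0]],
  ],
)

```text
time: 18.9
position: [0.5756, -0.0292, 0.182]
tcp_rot: [0.172, 1.614, -0.165]
ft_force: [0.8, -0.1, 0.1]
opening: 0.0508
```

```bash
python3 - <<'E'
from h import *
rel();im,c=snap('scene','s12.png',(240,180,400,300),5);im,c=snap('wrist','w12.png');np.save('w12.npy',c);rel()
E
```

```text
t 18.9 pos [ 0.5756 -0.0292  0.182 ] F [ 0.8 -0.1  0.1] op 0.0508
[[-0.048  0.212  0.976]
 [ 0.01   0.977 -0.211]
 [-0.999 -0.001 -0.049]]
R 0.0772 ang 3.4 tool tilt 2.8 along 0.0007 Frad 0.17 Ftan 0.84
t 19.0 pos [ 0.5723 -0.0284  0.181 ] F [ 0.  -0.3  0.1] op 0.0511
[[-0.047  0.211  0.976]
 [ 0.008  0.977 -0.211]
 [-0.999 -0.002 -0.047]]
R 0.076 ang 0.9 tool tilt 2.7 along 0.0008 Frad 0.13 Ftan 0.11
```

View pics/s12.png

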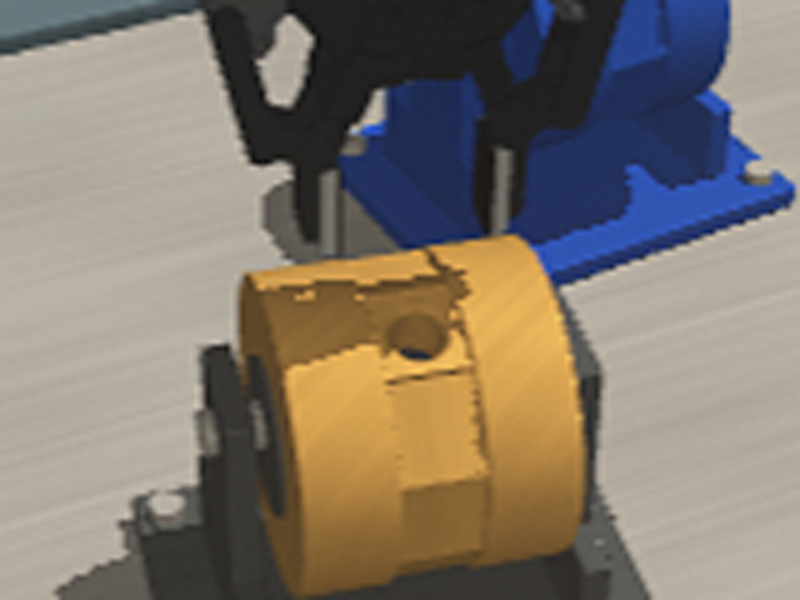

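View pics/w12.png

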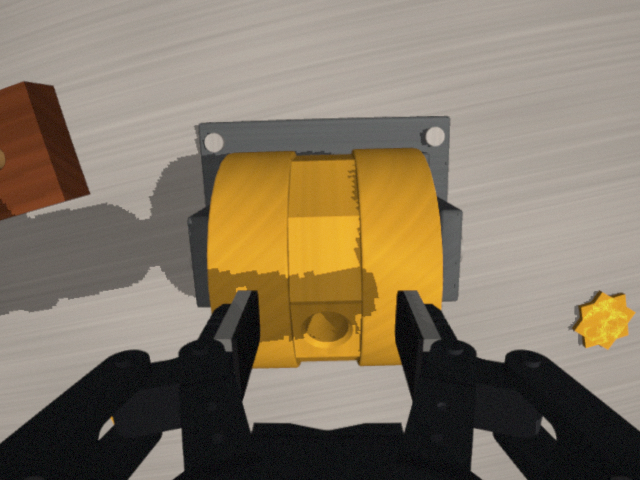

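```bash
python3 - <<'E'
from h import *
holeang((323.4,246.6));c=np.load('w12.npy',allow_pickle=True).item();holeang((328,328),'wrist',c)
E
```

```text
hole ang from top (+ = front) 27.4 along -0.0004 [0.87688692 0.77158458]
hole ang from top (+ = front) 26.1 along 0.0022 [0.25343097 0.18741807]
```

The two views agree, with the hole 26–27° short of the top on the front side. One more stroke should do it.

Request:
move_arm(
  deltas=[
    [0.6,[0.0003,0,0.007],[0,4.8,0]],
    [0.6,[0.0003,0,0.007],[0,4.8,0]],
    [0.6,[0.0003,0,0.007],[0,4.8,0]],
    [0.6,[0.01,0,0],[0,0,0]],
    [0.6,[0.004,0,0],[0,0,0]],
    [0.6,[0,0,0],[0,0,0]],
    [0.6,[0,0,0],[0,0,0]],
  ],
)

```text
time: 19.58
position: [0.5864, -0.0309, 0.165]
tcp_rot: [0.196, 1.861, -0.147]
ft_force: [0.8, -0.2, -0.1]
opening: 0.0511
```

```bash
python3 - <<'E'
from h import *
rel()
E
```

```text
t 19.58 pos [ 0.5864 -0.0309  0.165 ] F [ 0.8 -0.2 -0.1] op 0.0511
[[-0.287  0.209  0.935]
 [ 0.06   0.978 -0.201]
 [-0.956 -0.002 -0.293]]
R 0.062 ang 14.5 tool tilt 17.1 along 0.0012 Frad 0.1 Ftan 0.78
```

Request:
move_arm(
  deltas=[
    [0.6,[0.001,0,0.002],[0,0,0]],
    [0.6,[0.001,0,0],[0,0,0]],
    [0.6,[0.001,0,0],[0,0,0]],
    [0.6,[0,0,0],[0,0,0]],
  ],
)

```text
time: 19.92
position: [0.5886, -0.0316, 0.1616]
tcp_rot: [0.196, 1.86, -0.148]
ft_force: [-0.0, 0.4, -0.3]
opening: 0.0512
```

Request:
move_arm(
  deltas=[
    [0.6,[0.001,0,0],[0,0,0]],
    [0.6,[0,0,0],[0,0,0]],
  ],
)

```text
time: 20.08
position: [0.5884, -0.0315, 0.1605]
tcp_rot: [0.196, 1.86, -0.148]
ft_force: [0.4, -0.5, 1.5]
opening: 0.051
```

Request:
move_arm(
  deltas=[
    [0.6,[0.001,0,0],[0,0,0]],
    [0.6,[0,0,0],[0,0,0]],
  ],
)

```text
time: 20.25
position: [0.5883, -0.0315, 0.1594]
tcp_rot: [0.196, 1.86, -0.148]
ft_force: [0.7, 0.3, 0.4]
opening: 0.051
```

Request:
move_arm(
  deltas=[
    [0.6,[0.001,0,0],[0,0,0]],
    [0.6,[0,0,0],[0,0,0]],
  ],
)

```text
time: 20.42
position: [0.5883, -0.0315, 0.1589]
tcp_rot: [0.196, 1.86, -0.148]
ft_force: [-0.0, -0.8, 3.0]
opening: 0.0515
```

Request:
move_arm(
  deltas=[
    [0.6,[0.001,0,0],[0,0,0]],
    [0.6,[0,0,0],[0,0,0]],
  ],
)

```text
time: 20.58
position: [0.5885, -0.0316, 0.1583]
tcp_rot: [0.196, 1.858, -0.148]
ft_force: [0.9, -0.0, 5.0]
opening: 0.0512
```

Request:
move_arm(
  deltas=[
    [0.6,[0.0006,0,0],[0,0,0]],
    [0.6,[0,0,0],[0,0,0]],
  ],
)

```text
time: 20.75
position: [0.5886, -0.0316, 0.158]
tcp_rot: [0.196, 1.858, -0.148]
ft_force: [1.5, -0.8, 6.9]
opening: 0.0511
```

Request:
move_arm(
  deltas=[
    [0.6,[0.0002,0,-0.0039],[0,-4,0]],
    [0.6,[0.0003,0,-0.0039],[0,-4,0]],
    [0.6,[0.0003,0,-0.0039],[0,-4,0]],
  ],
)

```text
time: 21.0
position: [0.5786, -0.0297, 0.1602]
tcp_rot: [0.174, 1.643, -0.163]
ft_force: [2.7, -2.1, 4.5]
opening: 0.0516
```

Request:
move_arm(
  deltas=[
    [0.6,[0.0004,0,-0.0039],[0,-4,0]],
    [0.6,[0.0004,0,-0.0039],[0,-4,0]],
    [0.6,[0.0001,0,-0.0029],[0,-3,0]],
    [0.6,[0,0,0],[0,0,0]],
  ],
)

```text
time: 21.33
position: [0.565, -0.0268, 0.1596]
tcp_rot: [0.154, 1.456, -0.173]
ft_force: [-2.6, -2.3, 9.2]
opening: 0.0513
```

```bash
python3 - <<'E'
from h import *
im,c=snap('scene','s13.png',(240,180,400,300),5);rel();im,c=snap('wrist','w13.png');np.save('w13.npy',c)
E
```

```text
t 21.38 pos [ 0.5657 -0.0269  0.1598] F [-0.8 -0.7  9.2] op 0.0514
[[ 0.104  0.21   0.972]
 [-0.024  0.978 -0.209]
 [-0.994 -0.001  0.107]]
R 0.055 ang -5.9 tool tilt -6.2 along 0.001 Frad 9.22 Ftan 0.39
```

View pics/s13.png

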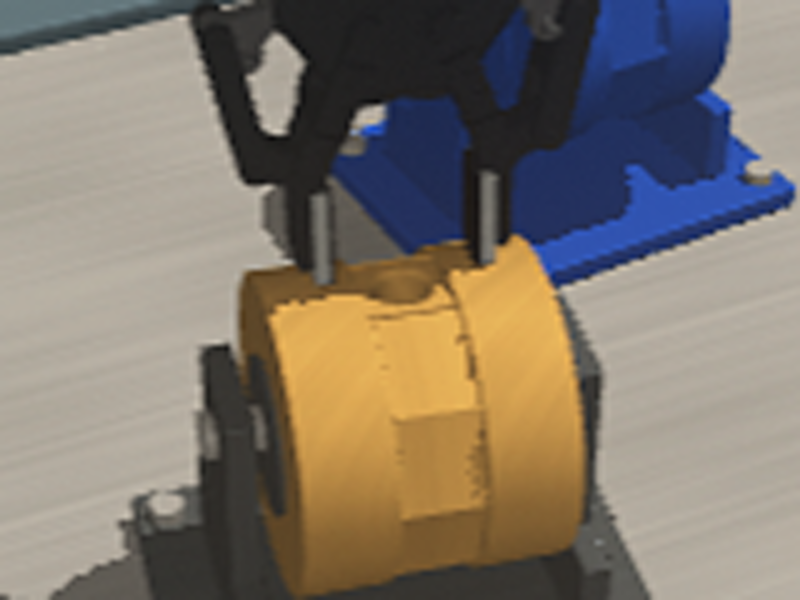

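View pics/w13.png

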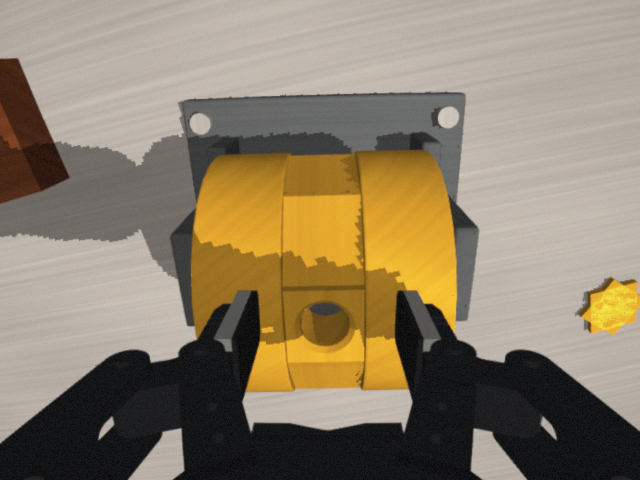

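```bash
python3 - <<'E'
from h import *
C=np.array([.571,-.029,.1035])
holeang((320.4,237.2),C=C);c=np.load('w13.npy',allow_pickle=True).item();holeang((325,325),'wrist',c,C=C)
# flat edges in wrist (upper, lower) at radius 58.9
holeang((325,287),'wrist',c,r=.0589,C=C);holeang((325,362),'wrist',c,r=.0589,C=C)
# scene flat edges
holeang((240+413/5,180+312/5),r=.0589,C=C);holeang((240+435/5,180+414/5),r=.0589,C=C);holeang((240+442/5,180+514/5),r=.0589,C=C)
E
```

```text
hole ang from top (+ = front) 4.6 along -0.0006 [0.86325064 0.78517438]
hole ang from top (+ = front) 2.7 along 0.0016 [0.24673177 0.16034272]
hole ang from top (+ = front) -14.8 along 0.0019 [0.26540233 0.15262538]
hole ang from top (+ = front) 22.0 along 0.0012 [0.22181424 0.16901048]
hole ang from top (+ = front) 19.2 along -0.0003 [0.87629603 0.77382395]
hole ang from top (+ = front) 55.6 along 0.0004 [0.88398477 0.7650356 ]
hole ang from top (+ = front) 94.5 along 0.001 [0.85859716 0.78041116]
```

All the edge and hole readings put the hole within about 1–5° of the top, averaging about 3°. I'll nudge it 3° and lift off, then back away so I can look.

Request:
move_arm(
  deltas=[
    [0.6,[-0.0003,0,-0.0029],[0,-3,0]],
    [0.6,[0,0,0],[0,0,0]],
    [0.6,[-0.003,0,0],[0,0,0]],
    [0.6,[-0.015,0,0],[0,0,0]],
    [0.6,[-0.03,0,0],[0,4.5,0]],
    [0.6,[-0.03,0,0],[0,4.5,0]],
    [0.6,[0,0,0],[0,0,0]],
    [0.6,[0,0,0],[0,0,0]],
  ],
)

```text
time: 22.1
position: [0.555, -0.0241, 0.2369]
tcp_rot: [0.166, 1.561, -0.168]
ft_force: [-0.4, 0.3, -1.6]
opening: 0.0513
```

```bash
python3 - <<'E'
from h import *
im,c=snap('scene','s14.png',(240,180,400,300),5);im,c=snap('wrist','w14.png');np.save('w14.npy',c);rel()
E
```

```text
t 22.2 pos [ 0.5525 -0.0238  0.2345] F [-0.7  0.5 -1. ] op 0.0511
[[-0.002  0.21   0.978]
 [-0.002  0.978 -0.21 ]
 [-1.    -0.002 -0.002]]
R 0.1309 ang -8.4 tool tilt 0.1 along 0.0015 Frad -0.97 Ftan -0.79
```

View pics/s14.png

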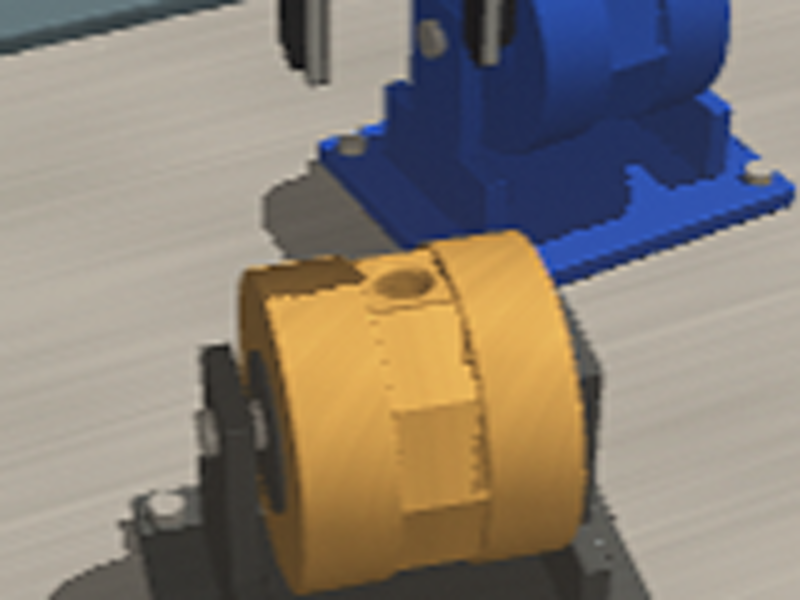

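View pics/w14.png

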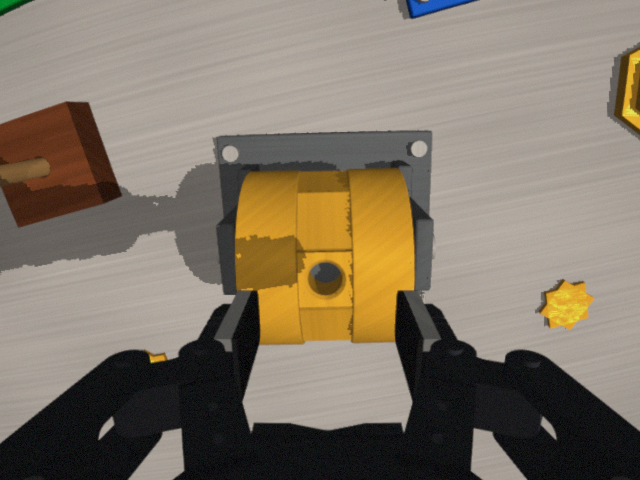

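```bash
python3 - <<'E'
from h import *
c=np.load('w14.npy',allow_pickle=True).item()
holeang((320.8,237));holeang((326,278),'wrist',c)
holeang((326,250),'wrist',c,r=.0589);holeang((326,308),'wrist',c,r=.0589)
holeang((240+413/5,180+307/5),r=.0589);holeang((240+435/5,180+405/5),r=.0589)
print('hole xy wrist',plane('wrist',[(326,278)],.161,c),'scene',plane('scene',[(320.8,237)],.161))
print('dowel base at .035 (edge ctr)',plane('wrist',[(44,167)],.037,c),'block corners',plane('wrist',[(87,102),(120,196),(18,226)],.035,c).round(4))
E
```

```text
hole ang from top (+ = front) 5.9 along -0.0002 [0.86341143 0.78338151]
hole ang from top (+ = front) 0.7 along 0.002 [0.33593851 0.23361665]
hole ang from top (+ = front) -16.1 along 0.0022 [0.34582593 0.22823287]
hole ang from top (+ = front) 19.6 along 0.0017 [0.31960045 0.23953369]
hole ang from top (+ = front) 18.6 along -0.0002 [0.87491858 0.77328402]
hole ang from top (+ = front) 53.7 along 0.0006 [0.88356768 0.76406976]
hole xy wrist [[ 0.57203601 -0.02719513  0.161     ]] scene [[ 0.57699742 -0.03048418  0.161     ]]
dowel base at .035 (edge ctr) [[ 0.47236018 -0.2557465   0.037     ]] block corners [[ 0.4305 -0.1993  0.035 ]
 [ 0.512  -0.1976  0.035 ]
 [ 0.5166 -0.3041  0.035 ]]
```

The readings put the hole about 1–2° off the top with the drum released, so step 1 is met. The hole is near (0.573, -0.028). I'm going over to the dowel, around (0.471, -0.258).

Request:
move_arm(
  deltas=[
    [1,[0,-0.0351,-0.0043],[0,0,0]],
    [1,[0,-0.0351,-0.0043],[0,0,0]],
    [1,[0,-0.0351,-0.0043],[0,0,0]],
    [1,[0,-0.0351,-0.0043],[0,0,0]],
    [1,[0,-0.0351,-0.0043],[0,0,0]],
    [1,[0,-0.0351,-0.0043],[0,0,0]],
    [1,[0,-0.0351,-0.0043],[0,0,0]],
    [1,[0,0,0],[0,0,0]],
  ],
)

```text
time: 22.87
position: [0.4673, -0.2651, 0.2348]
tcp_rot: [0.17, 1.568, -0.179]
ft_force: [0.3, -0.7, -0.4]
opening: 0.0852
```

Request:
move_arm(
  deltas=[
    [1,[0,0,0],[0,0,0]],
    [1,[0,0,0],[0,0,0]],
  ],
)

```text
time: 23.03
position: [0.4716, -0.2567, 0.2348]
tcp_rot: [0.166, 1.567, -0.167]
ft_force: [-0.4, 0.3, 0.1]
opening: 0.0852
```

```bash
python3 - <<'E'
from h import *
im,c=snap('wrist','w15.png');np.save('w15.npy',c);im,c=snap('top','t15.png',(250,150,490,330),3);st()
E
```

```text
t 23.13 pos [ 0.4725 -0.2559  0.2353] F [-0.2 -0.1  0.6] op 0.0857
[[-0.002  0.208  0.978]
 [-0.001  0.978 -0.208]
 [-1.    -0.001 -0.002]]
```

View pics/w15.png

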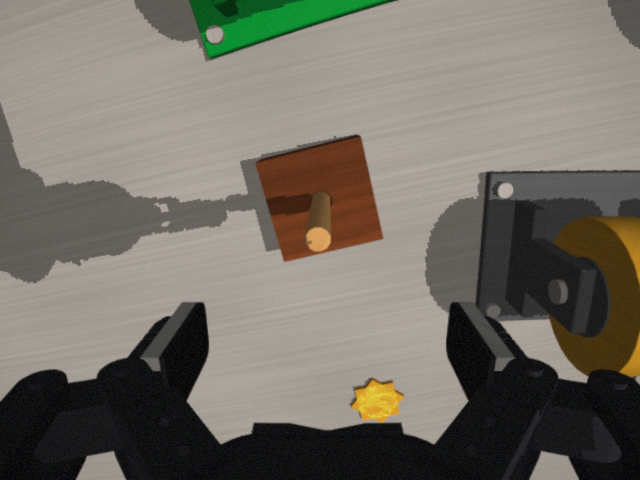

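View pics/t15.png

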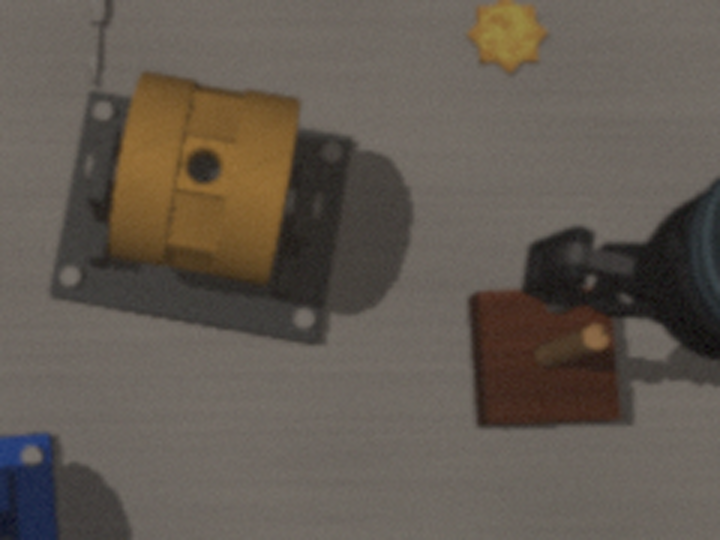

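The dowel's top end is at wrist pixel (318,239) and its foot at (320,196). In the top view the hole is at (318,205.3), facing up.

```bash
python3 - <<'E'
from h import *
c=np.load('w15.npy',allow_pickle=True).item();s,M=st();p=s['position']
for n,P in(('dtop wrist',plane('wrist',[(318,239)],.145,c)),('dfoot wrist',plane('wrist',[(320,197)],.035,c)),('dtop top',plane('top',[(448.3,262.3)],.145)),('block',plane('wrist',[(257,160),(360,136),(382,238),(285,261)],.035,c).mean(0)[None]),('hole top',plane('top',[(318,205.3)],.161))):
    print(n,P.round(4),((P-p)@M).round(4))
holeang((318,205.3),'top')
E
```

```text
t 23.13 pos [ 0.4725 -0.2559  0.2353] F [-0.2 -0.1  0.6] op 0.0857
[[-0.002  0.208  0.978]
 [-0.001  0.978 -0.208]
 [-1.    -0.001 -0.002]]
dtop wrist [[ 0.4709 -0.2606  0.145 ]] [[ 0.0903 -0.0049 -0.0004]]
dfoot wrist [[ 0.4673 -0.2606  0.035 ]] [[ 0.2003 -0.0056 -0.0037]]
dtop top [[ 0.4684 -0.2632  0.145 ]] [[ 0.0903 -0.0079 -0.0023]]
block [[ 0.4704 -0.2605  0.035 ]] [[ 0.2003 -0.0047 -0.0008]]
hole top [[ 0.5704 -0.0309  0.161 ]] [[0.074  0.2405 0.0492]]
hole ang from top (+ = front) -0.3 along -0.0019 [0.93308522 0.82415318]
```

Request:
move_arm(
  deltas=[
    [1,[0,-0.0055,-0.0012],[0,0,0]],
    [1,[0.035,0,0],[0,0,0]],
    [1,[0.035,0,0],[0,0,0]],
    [1,[0.035,0,0],[0,0,0]],
    [1,[0.034,0,0],[0,0,0]],
    [1,[0,0,0],[0,0,0]],
    [1,[0,0,0],[0,0,0]],
  ],
  newtons=25,
)

```text
time: 23.72
position: [0.4689, -0.2622, 0.0962]
tcp_rot: [0.165, 1.569, -0.166]
ft_force: [0.0, -0.8, 0.8]
opening: 0.0857
```

```bash
python3 - <<'E'
from h import *
im,c=snap('wrist','w16.png');st()
E
```

```text
t 23.77 pos [ 0.4704 -0.2631  0.0979] F [-0.2 -1.   0.3] op 0.0852
[[-0.001  0.209  0.978]
 [-0.002  0.978 -0.209]
 [-1.    -0.002 -0.   ]]
```

View pics/w16.png

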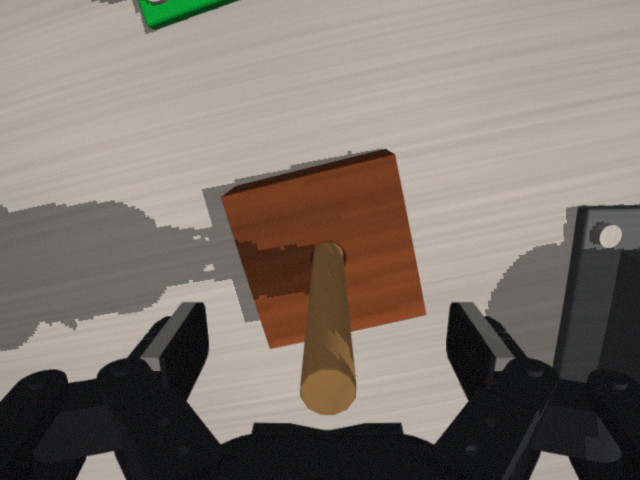

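The dowel is centred between the jaws at column 328, so I'm closing.

Request:
move_arm(
  deltas=[
    [0,[0,0,0],[0,0,0]],
    [0,[0,0,0],[0,0,0]],
    [0,[0,0,0],[0,0,0]],
    [0,[0,0,0],[0,0,0]],
    [0,[0,0,0],[0,0,0]],
    [0,[0,0,0],[0,0,0]],
  ],
  newtons=25,
)

```text
time: 24.27
position: [0.4701, -0.2632, 0.0975]
tcp_rot: [0.165, 1.564, -0.168]
ft_force: [0.1, 0.9, 3.9]
opening: 0.0154
```

```bash
python3 - <<'E'
from h import *
im,c=snap('wrist','w17.png');st()
E
```

```text
t 24.32 pos [ 0.4702 -0.2632  0.0976] F [-0.6 -0.2  4.8] op 0.0152
[[ 0.     0.21   0.978]
 [-0.002  0.978 -0.21 ]
 [-1.    -0.002  0.   ]]
```

View pics/w17.png

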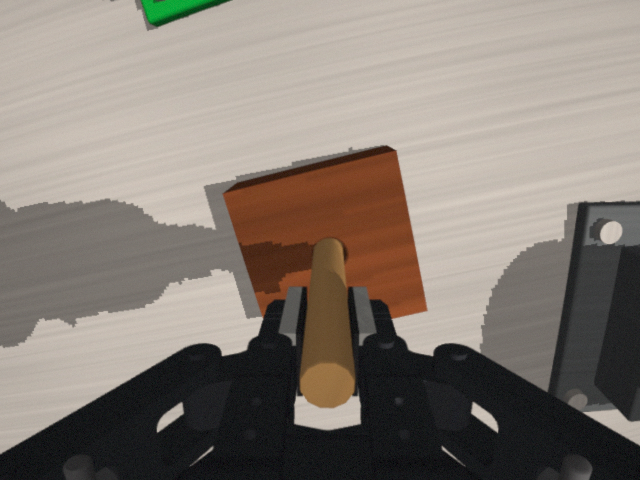

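Request:
move_arm(
  deltas=[
    [0,[-0.025,0,0],[0,0,0]],
    [0,[-0.038,0,0],[0,0,0]],
    [0,[-0.038,0,0],[0,0,0]],
    [0,[-0.038,0,0],[0,0,0]],
    [0,[-0.038,0,0],[0,0,0]],
    [0,[0,0.02,0.004],[0,0,0]],
    [0,[0,0.03,0.006],[0,0,0]],
  ],
)

```text
time: 24.9
position: [0.4905, -0.2194, 0.2769]
tcp_rot: [0.167, 1.559, -0.175]
ft_force: [0.4, 0.7, -1.2]
opening: 0.0151
```

Request:
move_arm(
  deltas=[
    [0,[0,0.036,0.007],[0,0,0]],
    [0,[0,0.036,0.007],[0,0,0]],
    [0,[0,0.036,0.007],[0,0,0]],
    [0,[0,0.036,0.007],[0,0,0]],
    [0,[0,0.034,0.0072],[0,0,0]],
    [0,[0,0.0224,0.0052],[0,0,0]],
    [0,[0,0,0],[0,0,0]],
    [0,[0,0,0],[0,0,0]],
  ],
)

```text
time: 25.57
position: [0.5719, -0.027, 0.2732]
tcp_rot: [0.162, 1.566, -0.165]
ft_force: [0.9, -0.8, 0.0]
opening: 0.0152
```

```bash
python3 - <<'E'
from h import *
im,c=snap('wrist','w18.png');np.save('w18.npy',c);im,c=snap('scene','s18.png',(250,130,410,300),4);snap('top','t18.png',(250,130,400,270),4);st()
E
```

```text
t 25.72 pos [ 0.5713 -0.0303  0.2735] F [ 0.1 -0.3 -0. ] op 0.0156
[[-0.001  0.212  0.977]
 [-0.003  0.977 -0.212]
 [-1.    -0.003 -0.001]]
```

View pics/w18.png

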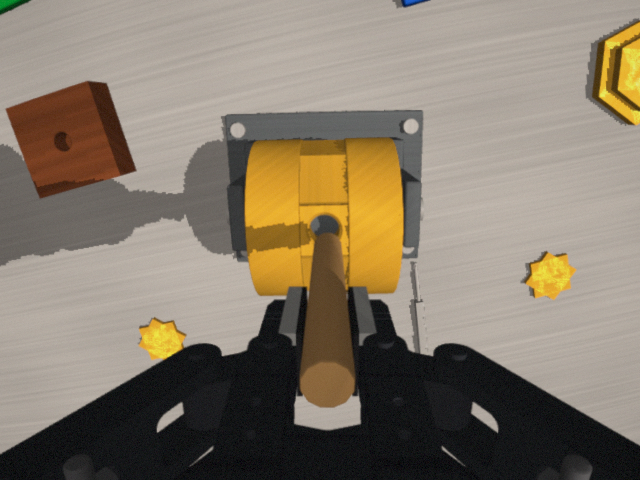

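View pics/s18.png

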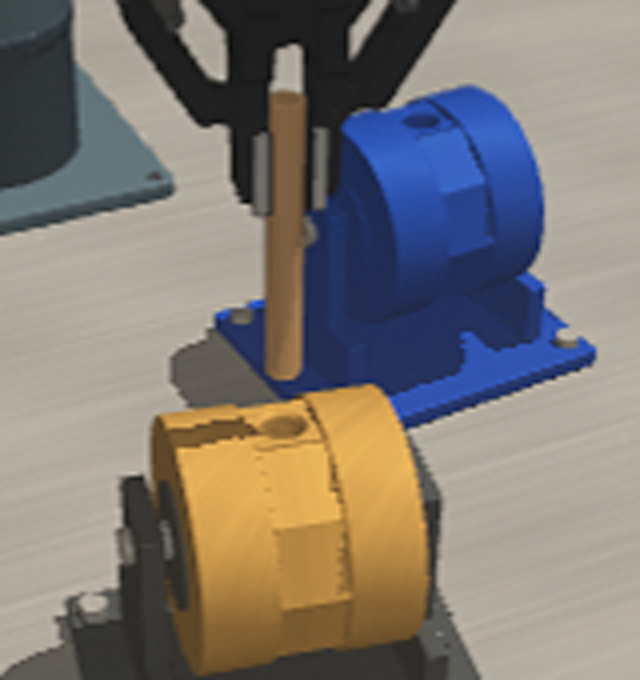

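The dowel is held upright. In the scene view its lower end is at (320.7,223.7) and the hole at (321,236.7). In the wrist view the end's near edge is at (327,233) and the hole's centre at about (325.5,229).

```bash
python3 - <<'E'
from h import *
c=np.load('w18.npy',allow_pickle=True).item();s,M=st();p=s['position'];zb=p[2]-.0976+.015+.001
for n,P in(('hole wrist',plane('wrist',[(325.5,229)],.161,c)),('hole scene',plane('scene',[(321,236.7)],.161)),('hole top',plane('top',[(318,205.3)],.161)),
 ('bot wrist edge',plane('wrist',[(327,233)],zb,c)),('bot scene edge+2',plane('scene',[(320.7,222.3)],zb)),('top scene',plane('scene',[(250+289/4,130+95/4)],zb+.13)),('top wrist',plane('wrist',[(328,383)],zb+.13,c))):
    print(n,P.round(4),((P-p)@M).round(4))
print(zb)
E
```

```text
t 25.72 pos [ 0.5713 -0.0303  0.2735] F [ 0.1 -0.3 -0. ] op 0.0156
[[-0.001  0.212  0.977]
 [-0.003  0.977 -0.212]
 [-1.    -0.003 -0.001]]
hole wrist [[ 0.5723 -0.0269  0.161 ]] [[0.1124 0.0038 0.0003]]
hole scene [[ 0.5764 -0.0298  0.161 ]] [[0.1124 0.0019 0.0049]]
hole top [[ 0.5704 -0.0309  0.161 ]] [[ 0.1125 -0.0004 -0.0007]]
bot wrist edge [[ 0.5663 -0.0246  0.1919]] [[ 0.0816  0.0048 -0.006 ]]
bot scene edge+2 [[ 0.5756 -0.0304  0.1919]] [[0.0816 0.0011 0.0042]]
top scene [[ 0.5755 -0.0291  0.3219]] [[-0.0484  0.0019  0.0038]]
top wrist [[ 0.5707 -0.0249  0.3219]] [[-0.0484  0.005  -0.0018]]
0.1918554066552216
```

View pics/t18.png

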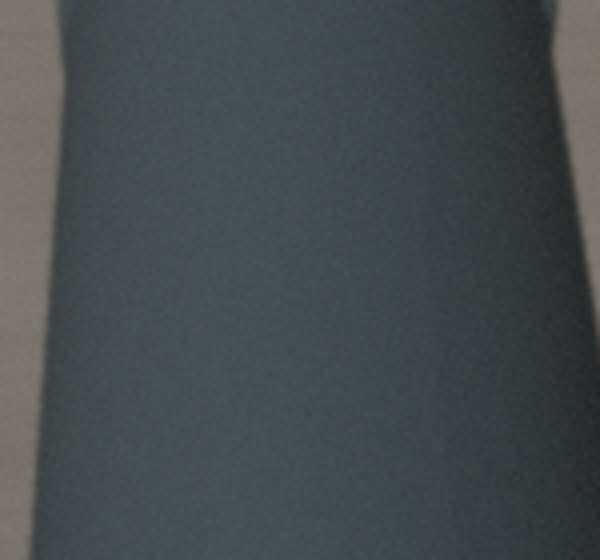

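Both views put the dowel over the hole to within about 2 mm, so I'll lower it to just above the mouth and look.

Request:
move_arm(
  deltas=[
    [0,[0.012,0,0],[0,0,0]],
    [0,[0.01,0,0],[0,0,0]],
    [0,[0,0,0],[0,0,0]],
    [0,[0,0,0],[0,0,0]],
  ],
)

```text
time: 26.05
position: [0.5711, -0.0295, 0.2509]
tcp_rot: [0.166, 1.567, -0.169]
ft_force: [0.5, -1.2, 0.5]
opening: 0.0154
```

```bash
python3 - <<'E'
from h import *
im,c=snap('wrist','w19.png',(200,130,440,310),3);im,c=snap('scene','s19.png',(260,170,400,275),5.5);st()
E
```

```text
t 26.15 pos [ 0.5719 -0.0291  0.2519] F [ 0.  -0.3 -0.2] op 0.0152
[[-0.001  0.211  0.978]
 [-0.002  0.978 -0.211]
 [-1.    -0.002 -0.   ]]
```

View pics/w19.png

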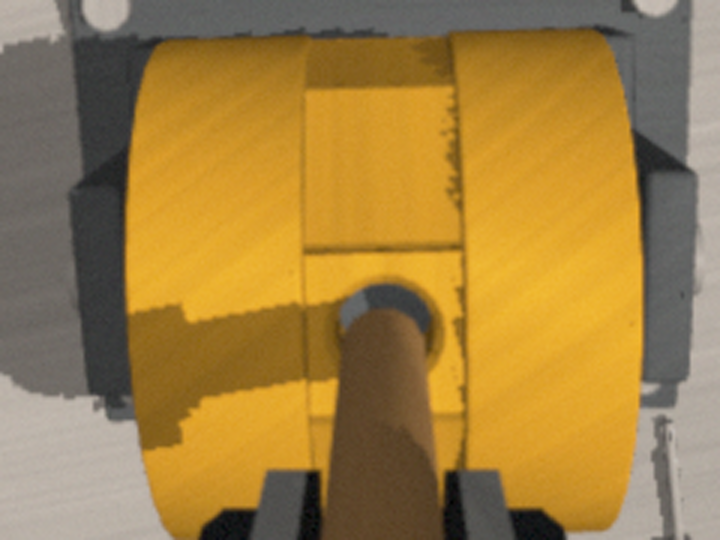

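View pics/s19.png

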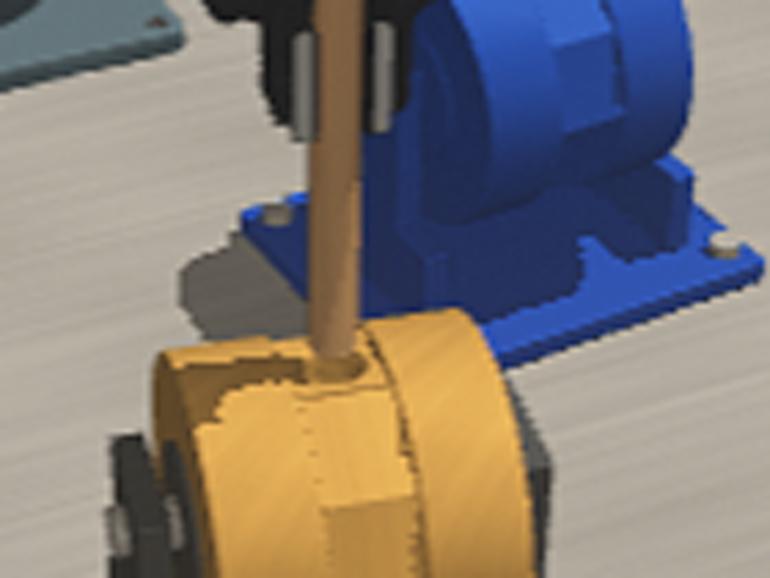

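The dowel end sits about 1–2 mm to the tool's -y side of the hole: wrist crop columns are 386 against 391, scene crop 334 against 341. I'll correct by 1.8 mm and lower gently.

Request:
move_arm(
  deltas=[
    [0,[0.001,0.0018,0],[0,0,0]],
    [0,[0.002,0,0],[0,0,0]],
    [0,[0.002,0,0],[0,0,0]],
    [0,[0,0,0],[0,0,0]],
  ],
)

```text
time: 26.48
position: [0.572, -0.0268, 0.2462]
tcp_rot: [0.165, 1.566, -0.167]
ft_force: [-0.4, 0.3, 0.1]
opening: 0.0151
```

Request:
move_arm(
  deltas=[
    [0,[0.002,0,0],[0,0,0]],
    [0,[0,0,0],[0,0,0]],
  ],
)

```text
time: 26.65
position: [0.572, -0.0269, 0.2442]
tcp_rot: [0.165, 1.565, -0.168]
ft_force: [-0.3, -1.3, -0.5]
opening: 0.0152
```

Request:
move_arm(
  deltas=[
    [0,[0.002,0,0],[0,0,0]],
    [0,[0,0,0],[0,0,0]],
  ],
)

```text
time: 26.82
position: [0.572, -0.0271, 0.2422]
tcp_rot: [0.165, 1.566, -0.168]
ft_force: [-0.7, -0.3, -0.6]
opening: 0.0155
```

Request:
move_arm(
  deltas=[
    [0,[0.0015,0,0],[0,0,0]],
    [0,[0,0,0],[0,0,0]],
  ],
)

```text
time: 26.98
position: [0.572, -0.0271, 0.2408]
tcp_rot: [0.165, 1.565, -0.168]
ft_force: [0.2, 0.2, -0.5]
opening: 0.015
```

Request:
move_arm(
  deltas=[
    [0,[0.0015,0,0],[0,0,0]],
    [0,[0,0,0],[0,0,0]],
  ],
)

```text
time: 27.15
position: [0.5721, -0.0271, 0.2393]
tcp_rot: [0.165, 1.565, -0.168]
ft_force: [0.1, -1.3, -0.9]
opening: 0.015
```

```bash
python3 - <<'E'
from h import *
im,c=snap('scene','s20.png',(260,170,400,275),5.5);im,c=snap('wrist','w20.png',(200,130,440,310),3);st()
E
```

```text
t 27.25 pos [ 0.5721 -0.0271  0.2395] F [-0.5 -0.8 -1.1] op 0.0155
[[-0.001  0.21   0.978]
 [-0.002  0.978 -0.21 ]
 [-1.    -0.002 -0.001]]
```

View pics/s20.png

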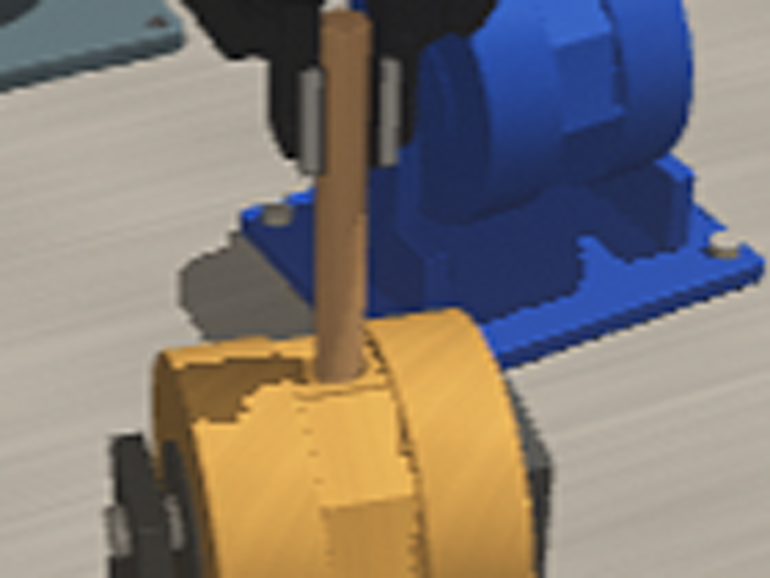

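View pics/w20.png

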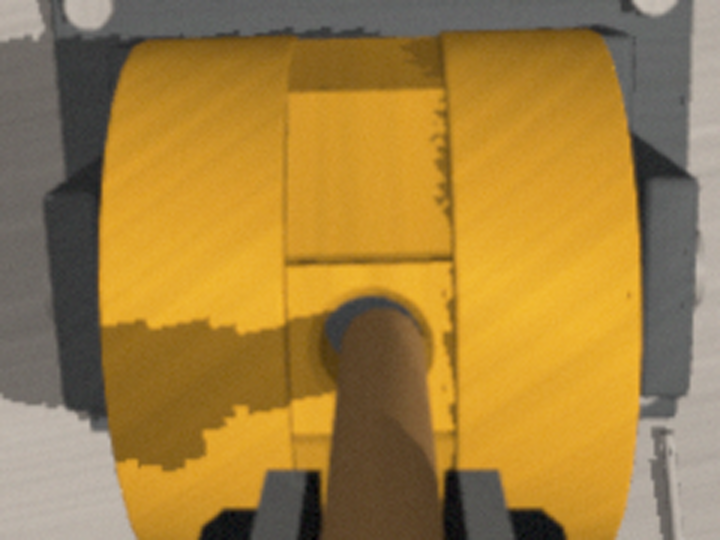

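Aligned now: the scene has both at column 341, the wrist 384 against 380. I'll go on down with a 0.5–0.8 mm trim.

Request:
move_arm(
  deltas=[
    [0,[0.0015,-0.0005,-0.0007],[0,0,0]],
    [0,[0.001,0,0],[0,0,0]],
    [0,[0,0,0],[0,0,0]],
  ],
)

```text
time: 27.5
position: [0.5713, -0.027, 0.2368]
tcp_rot: [0.165, 1.565, -0.167]
ft_force: [0.4, 0.0, 0.0]
opening: 0.0155
```

Request:
move_arm(
  deltas=[
    [0,[0.001,0,0],[0,0,0]],
    [0,[0.001,0,0],[0,0,0]],
    [0,[0,0,0],[0,0,0]],
  ],
)

```text
time: 27.75
position: [0.5713, -0.0271, 0.2348]
tcp_rot: [0.165, 1.565, -0.167]
ft_force: [0.1, 0.7, 0.8]
opening: 0.0155
```

Request:
move_arm(
  deltas=[
    [0,[0.001,0,0],[0,0,0]],
    [0,[0.001,0,0],[0,0,0]],
    [0,[0,0,0],[0,0,0]],
  ],
)

```text
time: 28.0
position: [0.5713, -0.0272, 0.2328]
tcp_rot: [0.165, 1.565, -0.168]
ft_force: [-0.2, 0.8, -0.4]
opening: 0.0152
```

No force yet, and the end should be well below the mouth by now.

Request:
move_arm(
  deltas=[
    [0,[0.0015,0,0],[0,0,0]],
    [0,[0.0015,0,0],[0,0,0]],
    [0,[0,0,0],[0,0,0]],
  ],
)

```text
time: 28.25
position: [0.5713, -0.0273, 0.2297]
tcp_rot: [0.165, 1.565, -0.168]
ft_force: [0.4, 0.5, -0.3]
opening: 0.0154
```

Request:
move_arm(
  deltas=[
    [0,[0.001,0,0],[0,0,0]],
    [0,[0.001,0,0],[0,0,0]],
    [0,[0,0,0],[0,0,0]],
  ],
)

```text
time: 28.5
position: [0.5714, -0.0274, 0.2279]
tcp_rot: [0.165, 1.565, -0.168]
ft_force: [0.1, -0.3, -0.2]
opening: 0.0154
```

```bash
python3 - <<'E'
from h import *
im,c=snap('scene','s21.png',(260,170,400,275),5.5);im,c=snap('wrist','w21.png',(200,130,440,310),3);st()
E
```

```text
t 28.6 pos [ 0.5714 -0.0273  0.228 ] F [-0.2  0.6  0.2] op 0.0153
[[-0.001  0.21   0.978]
 [-0.002  0.978 -0.21 ]
 [-1.    -0.002 -0.001]]
```

View pics/s21.png

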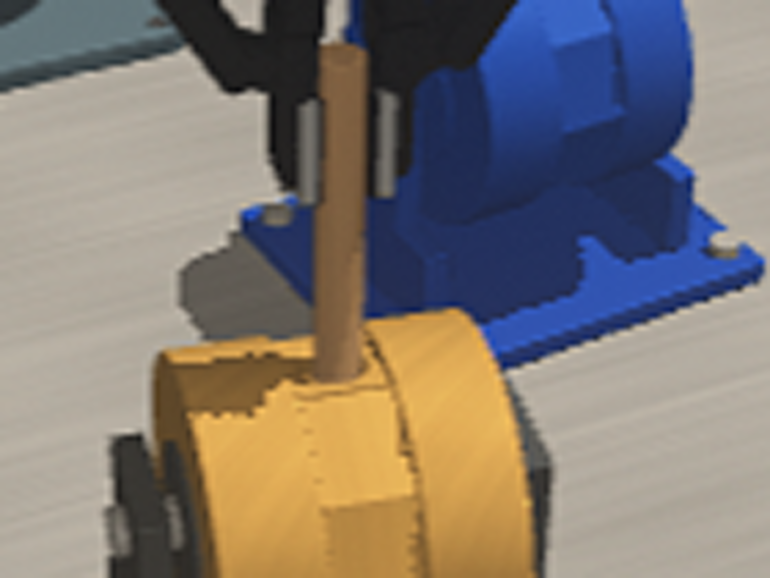

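View pics/w21.png

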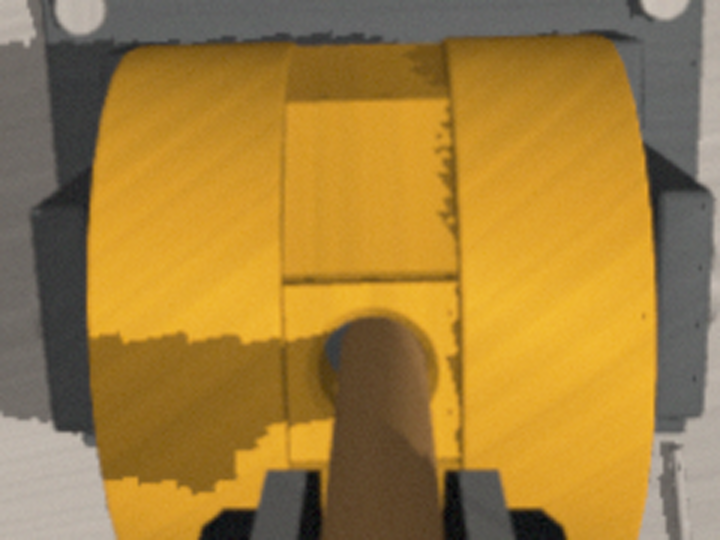

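The dowel is entering the hole cleanly with no force. I'll continue down to the floor.

Request:
move_arm(
  deltas=[
    [0,[0.0015,0,0],[0,0,0]],
    [0,[0.0015,0,0],[0,0,0]],
    [0,[0,0,0],[0,0,0]],
  ],
)

```text
time: 28.85
position: [0.5714, -0.0274, 0.2248]
tcp_rot: [0.165, 1.565, -0.168]
ft_force: [0.4, -0.9, -0.0]
opening: 0.0152
```

Request:
move_arm(
  deltas=[
    [0,[0.001,0,0],[0,0,0]],
    [0,[0.001,0,0],[0,0,0]],
    [0,[0,0,0],[0,0,0]],
  ],
)

```text
time: 29.1
position: [0.5714, -0.0274, 0.2229]
tcp_rot: [0.165, 1.565, -0.168]
ft_force: [0.8, -0.3, 1.1]
opening: 0.0154
```

Request:
move_arm(
  deltas=[
    [0,[0.001,0,0],[0,0,0]],
    [0,[0.0005,0,0],[0,0,0]],
    [0,[0,0,0],[0,0,0]],
  ],
)

```text
time: 29.35
position: [0.5715, -0.0274, 0.2215]
tcp_rot: [0.165, 1.565, -0.168]
ft_force: [0.5, -0.5, 0.1]
opening: 0.0154
```

Request:
move_arm(
  deltas=[
    [0,[0.001,0,0],[0,0,0]],
    [0,[0.0005,0,0],[0,0,0]],
    [0,[0,0,0],[0,0,0]],
  ],
)

```text
time: 29.6
position: [0.5714, -0.0274, 0.22]
tcp_rot: [0.165, 1.565, -0.168]
ft_force: [0.5, -1.5, 0.8]
opening: 0.0153
```

Request:
move_arm(
  deltas=[
    [0,[0.001,0,0],[0,0,0]],
    [0,[0,0,0],[0,0,0]],
  ],
)

```text
time: 29.77
position: [0.5715, -0.0274, 0.219]
tcp_rot: [0.165, 1.565, -0.168]
ft_force: [0.8, -1.7, 1.6]
opening: 0.0153
```

Request:
move_arm(
  deltas=[
    [0,[0.001,0,0],[0,0,0]],
    [0,[0,0,0],[0,0,0]],
  ],
)

```text
time: 29.93
position: [0.5715, -0.0274, 0.218]
tcp_rot: [0.165, 1.565, -0.168]
ft_force: [0.7, -2.2, 1.4]
opening: 0.0153
```

Request:
move_arm(
  deltas=[
    [0,[0.001,-0.0004,0],[0,0,0]],
    [0,[0,0,0],[0,0,0]],
  ],
)

```text
time: 30.1
position: [0.5716, -0.0275, 0.2174]
tcp_rot: [0.165, 1.564, -0.167]
ft_force: [0.5, -1.0, 3.6]
opening: 0.0152
```

Request:
move_arm(
  deltas=[
    [0,[0.001,0,0],[0,0,0]],
    [0,[0,0,0],[0,0,0]],
  ],
)

```text
time: 30.27
position: [0.5717, -0.0275, 0.2167]
tcp_rot: [0.165, 1.564, -0.167]
ft_force: [-0.8, -0.6, 7.2]
opening: 0.0147
```

```bash
python3 - <<'E'
from h import *
im,c=snap('scene','s22.png',(260,170,400,275),5.5);s,M=st();print(proj('scene',s['position']))
E
```

```text
t 30.32 pos [ 0.5718 -0.0275  0.2168] F [ 0.3 -0.7  6.5] op 0.0153
[[ 0.     0.21   0.978]
 [-0.001  0.978 -0.21 ]
 [-1.    -0.001  0.001]]
[[321.40319981 208.72634538]]
```

View pics/s22.png

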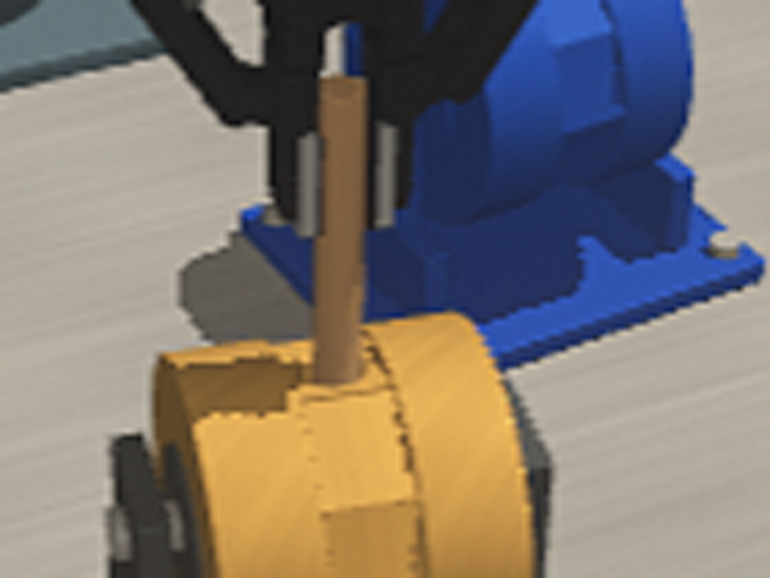

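The floor contact came at TCP z ≈ 0.2178, against a predicted 0.2176, so the dowel is home. I'll release and withdraw upward.

Request:
move_arm(
  deltas=[
    [0,[-0.0008,0,0],[0,0,0]],
    [0.25,[0,0,0],[0,0,0]],
    [0.6,[0,0,0],[0,0,0]],
    [0.6,[0,0,0],[0,0,0]],
    [0.6,[0,0,0],[0,0,0]],
  ],
)

```text
time: 30.73
position: [0.5708, -0.0274, 0.2164]
tcp_rot: [0.165, 1.566, -0.167]
ft_force: [0.2, -0.1, -0.4]
opening: 0.051
```

Request:
move_arm(
  deltas=[
    [0.6,[-0.01,0,0],[0,0,0]],
    [0.6,[-0.02,0,0],[0,0,0]],
    [0.6,[-0.03,0,0],[0,0,0]],
    [0.6,[-0.035,0,0],[0,0,0]],
    [0.6,[-0.02,0,0],[0,0,0]],
    [0.6,[0,0,0],[0,0,0]],
  ],
)

```text
time: 31.23
position: [0.574, -0.0275, 0.3378]
tcp_rot: [0.166, 1.556, -0.166]
ft_force: [-0.5, -0.8, -0.0]
opening: 0.0514
```

```bash
python3 - <<'E'
from h import *
im,c=snap('scene','s23.png',(240,120,400,275),4.5);im,c=snap('wrist','w23.png');st()
E
```

```text
t 31.33 pos [ 0.5717 -0.0274  0.333 ] F [-1.4  0.6 -0.4] op 0.0511
[[ 0.001  0.21   0.978]
 [-0.001  0.978 -0.21 ]
 [-1.    -0.001  0.001]]
```

View pics/s23.png

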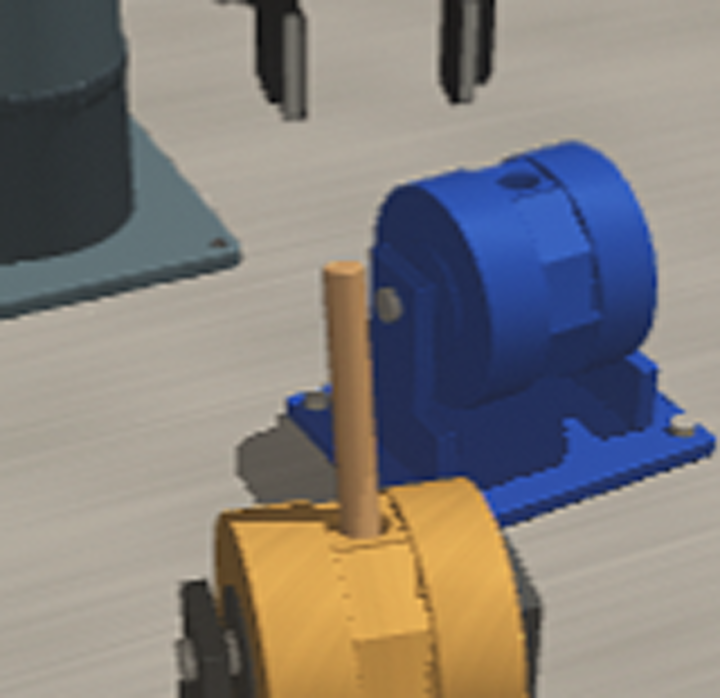

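View pics/w23.png

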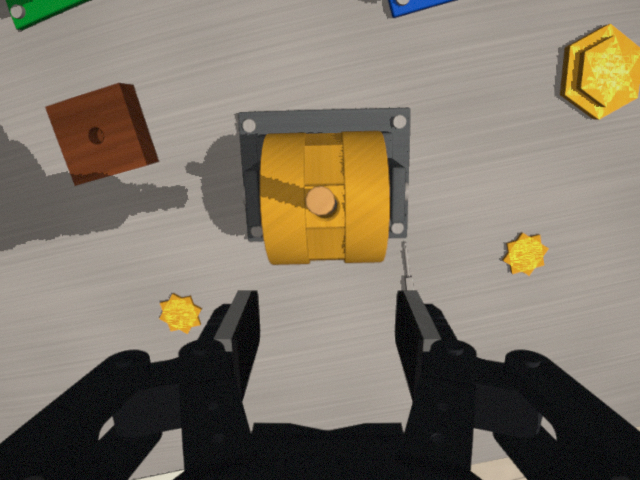

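The dowel stands released but leans a little in its slack: its top is at scene crop (345,268), wrist (321,201). I'll triangulate the top to tell a lean from a lift.

```bash
python3 - <<'E'
from h import *
im,c=snap('wrist','w24.png',(240,120,400,280),4);im2,c2=snap('top','t24.png',(270,150,390,270),5)
o1,d1=ray('scene',[(240+345/4.5,120+268/4.5)]);o2,d2=ray('wrist',[(321,201)],c)
A=np.c_[d1[0],-d2[0]];k=np.linalg.lstsq(A,o2-o1,rcond=None)[0];a=o1+k[0]*d1[0];b=o2+k[1]*d2[0];print('top',a.round(4),b.round(4))
st()
E
```

```text
top [ 0.5458 -0.0246  0.259 ] [ 0.5461 -0.0239  0.2591]
t 31.43 pos [ 0.5707 -0.0274  0.331 ] F [-0.1 -0.6 -0.8] op 0.0511
[[-0.003  0.21   0.978]
 [-0.002  0.978 -0.21 ]
 [-1.    -0.002 -0.002]]
```

View pics/w24.png

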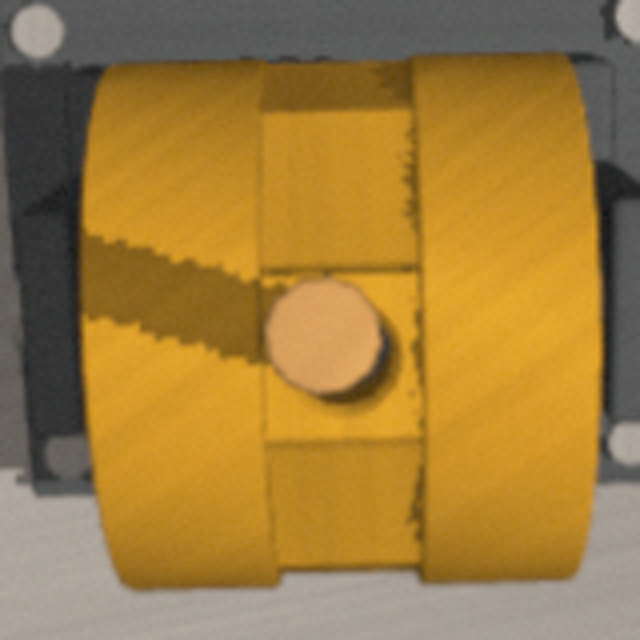

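View pics/t24.png

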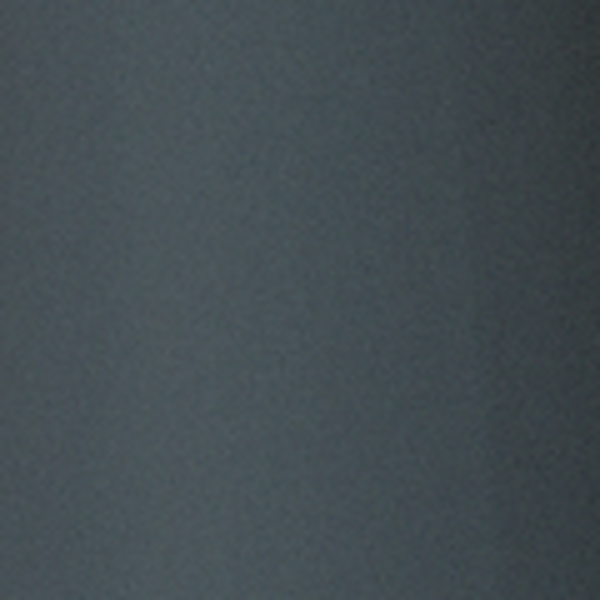

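The rays meet to 1 mm at z = 0.259. With a lean of about 11° that puts the lower end at z ≈ 0.132, on the floor, so it is a lean and not a lift. Last, I'll check the hole's angle and stillness.

```bash
python3 - <<'E'
from h import *
c=bot.calibration('wrist')
for r0 in(188,230):holeang((325,r0),'wrist',c,r=.0589)
holeang((240+375/4.5,120+548/4.5),r=.0589);holeang((240+390/4.5,120+634/4.5),r=.0589)
im=cv2.imread('pics/w24.png').astype(int);i2,c2=snap('wrist','w25.png',(240,120,400,280),4);im3=cv2.imread('pics/w25.png').astype(int)
print('mean diff',abs(im-im3).mean());i,c3=snap('scene','s25.png');st()
E
```

```text
hole ang from top (+ = front) -16.8 along 0.0011 [0.43136584 0.3151273 ]
hole ang from top (+ = front) 16.2 along 0.0006 [0.42431005 0.32434722]
hole ang from top (+ = front) 19.6 along 0.0009 [0.87574921 0.77296769]
hole ang from top (+ = front) 53.4 along 0.0001 [0.88349892 0.76395813]
mean diff 7.24643798828125
t 31.53 pos [ 0.5707 -0.0275  0.3306] F [ 0.8 -0.4 -0.5] op 0.0518
[[-0.003  0.21   0.978]
 [-0.002  0.978 -0.21 ]
 [-1.    -0.002 -0.003]]
```

View pics/s25.png

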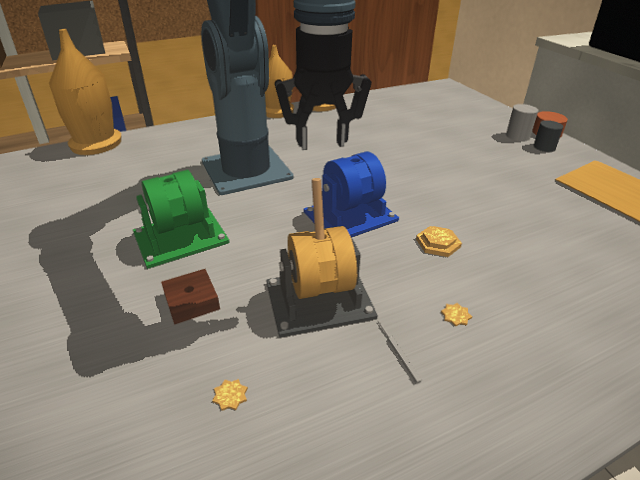

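The hole angle is about 0°, and the bystanders are where they were. I'll wait a moment and hand in.

Request:
move_arm(
  deltas=[
    [0.6,[0,0,0],[0,0,0]],
    [0.6,[0,0,0],[0,0,0]],
    [0.6,[0,0,0],[0,0,0]],
    [0.6,[0,0,0],[0,0,0]],
    [0.6,[0,0,0],[0,0,0]],
    [0.6,[0,0,0],[0,0,0]],
  ],
)

```text
time: 32.03
position: [0.5714, -0.0275, 0.3319]
tcp_rot: [0.165, 1.565, -0.168]
ft_force: [0.4, 0.1, 0.5]
opening: 0.0513
```

```bash
python3 - <<'E'
from h import *
a,c=snap('wrist','w26.png',(240,120,400,280),4);b=bot.snapshot('wrist')[:,:,::-1]
print('drum/dowel change',abs(a.astype(int)-b)[130:270,250:400].mean());st();print(bot.sign_off())
E
```

```text
drum/dowel change 2.329
t 32.13 pos [ 0.5714 -0.0275  0.3319] F [ 0.1  0.8 -0.4] op 0.0511
[[-0.001  0.21   0.978]
 [-0.002  0.978 -0.21 ]
 [-1.    -0.002 -0.   ]]
the job is handed in; nothing more can be done
None
```

The dowel is home in the drum's hole and released, and I handed the job in at about 32 s of the 67 s allowed; no verdict was reported.

- **Rolling the drum:** I rolled it round in five light rim strokes and lifted off with the hole about 1–2° from straight up (single readings ran from about 0 to 6°). One stroke lost contact partway and had to be repeated.
- **Forces on the drum:** the highest reading I saw was about 18.5 N, at the end of the first stroke, which is fairly close to the 22 N limit. I kept later presses lighter, up to about 14 N. I read force only at the end of each move, so brief peaks in between were not seen.
- **Placing the dowel:** it went in without jamming and met the floor of the hole at the predicted height, with at most about 7 N of push. Then I let go and drew the gripper up clear.

**Last checks:**
- The top of the dowel measured z = 0.259 m from two views. It leans about 11° in the hole's slack, which puts its lower end about 26 mm deep.
- The hole's angle came out between about 0 and 2°.
- In the last scene picture the stars, lantern base and scriber look unmoved; I compared them by eye only.
- The final pair of pictures showed only a small change around the drum and dowel. An earlier pair differed more (7.2 grey levels against 2.3), which I put down to the arm still settling.

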